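# Lock the stapler against the batten

## Task

Clear the wooden mallet out from under the utensil rack and lay it flat in the empty steel dabba, without dropping it. Then bring the blue stapler under the rack, set it nose-on against the middle of the pine batten, and with it braced there push the button in its tail fully home so that it is locked; leave it standing there. Do not press the button home before the stapler is against the batten, and leave the pliers, spray nozzle, tumbler and jar where they are.

Things in the scene. Friction and masses are not known exactly. Their poses are not given: they have to be found in the camera images.
- rack: fixed pine batten with a steel wire rack over it. Origin: on the counter, under the middle of the batten's front face; +x horizontal, square into the batten, away from the robot; z up. Batten 120 wide (y), 24 thick (x 0 to 24), 40 high. Rack: two 16 mm posts at x 80, y -200 and 200, none in front; two steel vessels stand on it, to 355 high, at x 30, y -140 and 145
- rack_front (a point): middle of the rack's front bar, 130 in -x of rack's origin, 265 up; axes as rack. The wire shelf (10 mm bars, underside 260 up) runs from here to x 85, y -205 to 205 of rack. It overhangs the stapler's place and the button there, so the gripper must lean back towards the robot by 20 to 45 degrees
- stop_face (a point): middle of the batten's front face, 20 mm above the counter; axes as rack
- stapler: loose blue metal stapler, a slim bar on a steel foot, 120 long (x -60 to 60), 36 wide at the foot (6 high), 32 wide above, sides flat from 6 to 33 up, sloping top 45 high at the tail, 37 at the nose, 0.2 to 0.4 kg; origin: centre of its underside, +x to its flat nose, -x to its tail with the button. It slides on the counter under about 2 to 4 N
- stapler_nose (a point): centre of the flat nose face, 60 mm in +x from the stapler's origin, 20 mm above its underside; axes as stapler
- button (a joint): travel of the stapler's button in m: 0 fully out, 0.012 fully home (locked from 0.0105). It slides along the stapler's +x, stays where it is pushed (no spring) and needs about 6 N to move, more than the unbraced stapler's grip on the counter
- button_face (a point): centre of the button's outer end face: a steel push button, a cylinder 26 in diameter along the stapler's x, 26 above the stapler's underside, standing 18 out of the tail when fully out and 6 when home; moves with it; axes as stapler
- mallet: loose wooden mallet lying flat with its head near the batten and its handle towards the robot. Origin: centre of the head's underside; -x along the handle. Head 44 (x) by 64 (y) by 44 high; handle a flat-sided bar 20 wide (y), 24 high (z 10 to 34), from x -22 to -152. About 0.2 kg, balance point 15 to 20 mm from the head's centre towards the handle, inside the head's edge
- mallet_head (a point): centre of the mallet's head, 22 mm above its underside
- mallet_tail (a point): on the handle's axis, 2 mm short of its free end (150 mm in -x from the head's centre, 22 mm above the underside)
- dabba: loose open rectangular stainless steel box, 230 (x) by 110 (y), 40 high outside, walls and floor 3 thick, empty, 0.6 kg. Origin: centre of its underside
- pliers: chrome pliers lying flat, 140 long along x, 64 wide, 13 high; bystander under the rack beside the batten. Origin: underside, near the middle
- nozzle: green plastic trigger spray nozzle standing on its collar, 60 high, about 66 long (x -45 to 21) by 32 wide; bystander under the rack beside the batten. Origin: centre of the collar's underside
- tumbler: steel tumbler, 66 in diameter, 90 high; bystander. Origin: centre of its underside
- jar: small jar with steel cap, 60 in diameter, 75 high; bystander. Origin: centre of its underside

How it is judged:
By the outcome, as a careful person would: the job done as asked, in the order asked, and still so for the second after the job is handed in, with the robot touching nothing.
It also fails if it takes over 72 s, if anything falls off the work surface, if the arm or the gripper's body presses on something with over 40 N, if the wrist force passes 120 N, or if a joint passes its speed limit or range.

## Robot

A 6-joint arm with a two-finger parallel gripper is mounted at the origin on the work surface. World frame = base frame: x ahead of the robot, y to its left, z up, the work surface at z = 0. Lengths are in m, angles in rad, forces in N, time in s.
With the tool pointing down it reaches from about 0.25 to 0.775 m from the base axis. Payload 4 kg.
Tool frame: the origin (TCP) lies where the fingers leave the gripper's body, on its centre line; the fingertips stand 97 mm ahead of it and the grasp point (between the pads) lies 78 mm ahead of it; z points along the fingers, y is the line along which they close (so a half turn about z gives the same grasp; the last joint's range is limited). The gripper opens to 94 mm and grips with 3 to 60 N. Pads are 16 mm wide; open, the fingers measure 119 mm over their backs; the gripper's body (75 mm by 177 mm) begins 78 mm behind the grasp point.
Start: joints at [-1.295, 0.087, 1.371, -0, 1.684, -0.103], TCP at [0.203, -0.511, 0.303] pointing down, gripper open.
Joint ranges: [-3.1, 3.1], [-0.76, 2.03], [0.27, 2.55], [-1.08, 4.22], [0.17, 2.65], [-2.57, 2.57]. Speed limits (rad/s): [2.79, 2.79, 3.14, 3.14, 3.14, 3.14].

## Interface

Orientations are given as [roll, pitch, yaw] about the fixed x, y, z axes, in that order (R = Rz(yaw) Ry(pitch) Rx(roll)).
In Python, from bench import robot, eyes gives the robot as it stands. The module is installed in compiled form; this text tells all that it offers.
- The arm moves only by the tool carry_out, never from a script. Its argument "deltas" is a list of rows, each an object of numbers: "dx", "dy", "dz": the shift along the tool's x, y, z each as a share of 0.02 m, from -1 to 1; "wx", "wy", "wz": the turn, a rotation vector about the tool's x, y, z each as a share of 0.12 rad, from -1 to 1; "gripper": the closure in counts, from 0 (fully open) to 255 (shut). In form: [{"dx": .., "dy": .., "dz": .., "wx": .., "wy": .., "wz": .., "gripper": ..}, ...]. A call has 1 to 20 rows; each row shifts and turns the commanded pose from where the row before left it, along the tool's axes as they then stand; what a row does not reach is not made up. A row lasts 1/12 s, in which the tool goes at most 41.7 mm and 7.16 degrees, less where a joint would pass 70% of its speed; a pose out of reach is approached as far as the arm can. A call with a number of a shift or a turn outside -1 to 1 is refused whole. A call with a gripper value outside its range is refused whole. The fingers move at their own pace and stop on an object; the grip force is fixed at half the most. Time passes only in rows, so rows that do not move let the fingers close. It gives the time, the measured TCP pose, the force, the opening and the grip force at its end, in the units of the state.
- robot.get_obs(): the state, without advancing time (a new reading comes with each control period).
- eyes.snapshot(name): name is "side" or "top" or "wrist"; returns the picture (384x512x3 uint8, red, green, blue); there is no depth.
- eyes.get_calibration(name): a dict with "fovy" (degrees; the focal length in pixels is half the picture's height over the tangent of half this angle, whatever the lens; pixels are square), "cx", "cy" (the principal point, pixels), "R" (3x3) and "t" (3): a world point X has camera coordinates R X + t. Camera axes: x right, y down, z forward; pixel columns grow to the right and rows downward; lengths in m; the calibration is good to about 2 mm. A picture is of the moment at which its call begins: read the wrist's pose just before it. get_calibration takes no time and is no camera call; for the wrist camera it gives the pose at the moment of the call.
- robot.close_job(): hands the job in; it is judged then, once.
The state is a dict: "time": time; "joint_positions": joint angles; "qvel": joint speeds; "joint_torque": joint torques, N m; "tool_pos": TCP position; "ee_rot": TCP orientation; "wrist_force": force on the tool from outside, world axes, zero at the start; "wrist_torque": the same for the moment, N m; "width": finger opening in m; "finger_force": force on a finger pad.
Only numpy, scipy, OpenCV 4.12 (cv2) and the standard library are available. Lean on these libraries where they do the work, as an engineer would, in place of code of your own. Each camera call takes 0.05 s, during which the arm holds its last target. There are 200 camera calls.

## Working session

There is one attempt and no reset: what is moved stays moved. The work goes in short steps, Python scripts to look and compute and a tool call to move; the robot and the scene stay as the last step left them, time stands still between calls to the robot, and variables do not carry over. Pictures are saved under pics/ and viewed, at most 10 in all, crops included, and the job is handed in when it is done.

Besides the shell and the picture viewer there is one more tool, called in YAML: its name, and indented under it one key for each argument. carry_out: Moves the arm, as the interface text tells. Shift numbers are shares of 0.02 m and turn numbers shares of 0.12 rad, none past 1 either way. Its arguments: {"type":"object","properties":{"deltas":{"type":"array","items":{"type":"object","properties":{"dx":{"type":"number"},"dy":{"type":"number"},"dz":{"type":"number"},"wx":{"type":"number"},"wy":{"type":"number"},"wz":{"type":"number"},"gripper":{"type":"number"}}}}},"required":["deltas"]}

```bash
mkdir -p pics; ls
python3 - <<'E'
from bench import robot, eyes
import cv2, numpy as np
print(robot.get_obs())
for n in ("side","top","wrist"):
    c=eyes.get_calibration(n); print(n,c)
    im=eyes.snapshot(n); cv2.imwrite(f"pics/{n}0.png",im[:,:,::-1])
a=[cv2.imread(f"pics/{n}0.png") for n in("side","top")]
E
```

```text
pics
{'time': 0.0, 'joint_positions': array([-1.29512955e+00,  8.79500637e-02,  1.37218023e+00,  3.44970590e-05,
        1.68359088e+00, -1.03114429e-01]), 'qvel': array([ 0.00255616, -0.00127461,  0.00050182,  0.00038653, -0.00164649,
       -0.0004018 ]), 'joint_torque': array([-9.34521740e-04, -3.40184927e+01, -3.02430046e+01,  7.17194262e-02,
        3.28356971e-02, -1.66911618e-04]), 'tool_pos': array([ 0.20329407, -0.51071131,  0.3015442 ]), 'ee_rot': array([-3.13947896e+00, -2.53196641e-04,  3.78784784e-01]), 'wrist_force': array([0.25136945, 0.07177395, 0.23357231]), 'wrist_torque': array([ 0.04296343,  0.04107851, -0.00617429]), 'finger_force': 0.0, 'width': 0.09392876492348883}
side {'fovy': 50.76925789451569, 'cx': 253.99792584546103, 'cy': 193.1632103935521, 'R': array([[-0.91742878, -0.39783623, -0.0071247 ],
       [-0.2823875 ,  0.66360464, -0.69273817],
       [ 0.28032433, -0.63352601, -0.72115398]]), 't': array([0.47484799, 0.26928376, 1.02838148])}
top {'fovy': 47.717376275190134, 'cx': 260.5179597966639, 'cy': 195.58470389952367, 'R': array([[ 0.02010309, -0.99959295, -0.02024366],
       [-0.99665029, -0.01843028, -0.07967767],
       [ 0.07927215,  0.02177762, -0.9966151 ]]), 't': array([0.01386486, 0.54955144, 1.32336505])}
wrist {'fovy': 65.1155515086751, 'cx': 257.1586540696594, 'cy': 190.37784552126058, 'R': array([[ 0.37115361, -0.92857052, -0.00133636],
       [-0.89328544, -0.35744224,  0.27253655],
       [-0.25354708, -0.09995917, -0.9621445 ]]), 't': array([-0.54919178, -0.03005425,  0.39105798])}
```

View pics/top0.png

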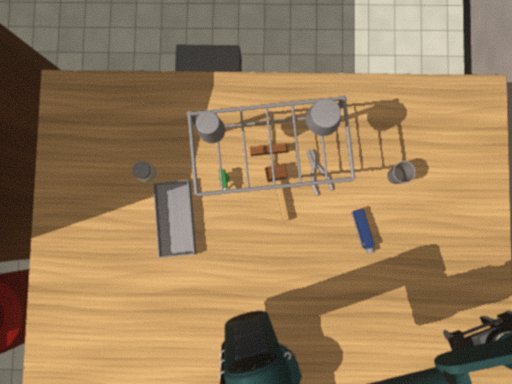

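View pics/side0.png

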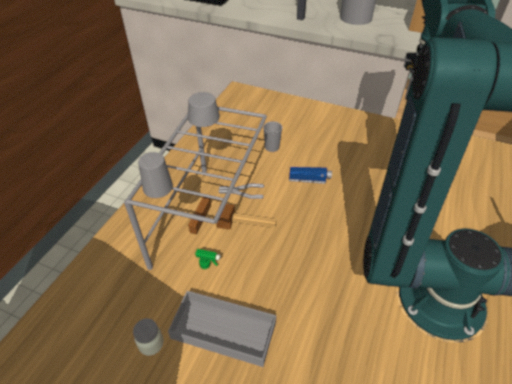

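The top view shows the batten at about (269,149), the mallet head at (277,172) with its handle end at (290,218), the stapler at (363,229), the dabba at (175,218), and the rack front bar from (197,194) to (353,181). The side view agrees with this. Next I'll measure by colour.

```bash
cat > h.py <<'E'
import numpy as np, cv2, json
from scipy.spatial.transform import Rotation as Ro
def ray(c,uv):
    f=192/np.tan(np.radians(c["fovy"]/2)); R=np.array(c["R"]); t=np.array(c["t"])
    uv=np.atleast_2d(uv).astype(float)
    d=np.c_[(uv[:,0]-c["cx"])/f,(uv[:,1]-c["cy"])/f,np.ones(len(uv))]@R
    return -R.T@t, d
def onz(c,uv,z):
    o,d=ray(c,uv); return o+d*((z-o[2])/d[:,2])[:,None]
def proj(c,X):
    f=192/np.tan(np.radians(c["fovy"]/2)); p=np.atleast_2d(X)@np.array(c["R"]).T+c["t"]
    return p[:,:2]/p[:,2:]*f+[c["cx"],c["cy"]]
def blobs(mask,amin=20):
    cs,_=cv2.findContours(mask.astype(np.uint8),cv2.RETR_EXTERNAL,cv2.CHAIN_APPROX_NONE)
    return sorted([k for k in cs if cv2.contourArea(k)>amin],key=cv2.contourArea,reverse=True)
E
python3 - <<'E'
from h import *
from bench import eyes
np.set_printoptions(precision=4,suppress=True)
c=eyes.get_calibration("top"); im=cv2.imread("pics/top0.png"); hsv=cv2.cvtColor(im,cv2.COLOR_BGR2HSV)
for n,uv in dict(batten=(269,149),head=(277,172),handle=(287,205),dab=(163,220),floor=(180,220),stap=(363,229),btn=(371,250)).items(): print(n,hsv[uv[1],uv[0]],im[uv[1],uv[0]])
H,S,V=cv2.split(hsv)
def rep(n,m,z,k=1):
    for b in blobs(m)[:k]:
        box=cv2.boxPoints(cv2.minAreaRect(b)); P=onz(c,box+0.0,z)
        print(n,cv2.contourArea(b),box.round(1).tolist(),P[:,:2].round(3).tolist(),"ctr",P.mean(0)[:2],"sides",np.linalg.norm(P[1]-P[0]),np.linalg.norm(P[2]-P[1]))
rep("stap",(H>100)&(H<130)&(S>120)&(V>50),.04)
g=np.zeros(H.shape,bool); g[175:265,145:205]=1
rep("dabba",g&(S<60),.04)
rep("batten/head",(H<14)&(S>120)&(V<150)&(np.arange(384)[:,None]>130)&(np.arange(384)[:,None]<190)&(np.arange(512)>240)&(np.arange(512)<300),.042,4)
print("front bar",onz(c,[(197,193.5),(353,180.5)],.265), "rear", onz(c,[(189,114),(345,98)],.265))
cv2.imwrite("pics/c1.png",cv2.resize(im[90:265,135:385],None,fx=3.2,fy=3.2,interpolation=cv2.INTER_CUBIC))
E
```

```text
batten [ 10  90 145] [ 94 111 145]
head [ 12 164 137] [ 49  85 137]
handle [ 17 135 125] [ 59  96 125]
dab [ 3 31 99] [87 88 99]
floor [ 11  13 160] [152 155 160]
stap [112 123 120] [120  78  62]
btn [  9  21 155] [142 146 155]
stap 252.0 [[353.6000061035156, 212.10000610351562], [361.8999938964844, 209.5], [373.0, 245.10000610351562], [364.70001220703125, 247.6999969482422]] [[0.503, -0.26], [0.511, -0.285], [0.404, -0.318], [0.396, -0.293]] ctr [ 0.4535 -0.2888] sides 0.026414737749547643 0.1116600217668194
dabba 2610.0 [[152.60000610351562, 182.1999969482422], [189.5, 179.3000030517578], [195.1999969482422, 254.10000610351562], [158.3000030517578, 256.8999938964844]] [[0.583, 0.358], [0.594, 0.244], [0.366, 0.219], [0.355, 0.331]] ctr [0.4745 0.2877] sides 0.11440422621153525 0.2290774183045414
batten/head 130.5 [[273.79998779296875, 165.0], [286.0, 163.6999969482422], [287.6000061035156, 178.1999969482422], [275.3999938964844, 179.5]] [[0.642, -0.015], [0.647, -0.052], [0.603, -0.058], [0.598, -0.02]] ctr [ 0.6225 -0.0362] sides 0.03758791635615186 0.0449863332146606
batten/head 
[... 255 characters left out ...]
ides 0.054574685534647734 0.023557810221411377
batten/head 82.5 [[272.0, 144.0], [288.0, 144.0], [288.0, 153.0], [272.0, 153.0]] [[0.708, -0.008], [0.708, -0.057], [0.68, -0.058], [0.68, -0.009]] ctr [ 0.694 -0.033] sides 0.0492393060189925 0.0280141751476319
batten/head 38.0 [[265.6000061035156, 167.39999389648438], [269.8999938964844, 166.6999969482422], [272.1000061035156, 179.60000610351562], [267.70001220703125, 180.39999389648438]] [[0.635, 0.01], [0.637, -0.003], [0.597, -0.01], [0.595, 0.003]] ctr [ 0.6159 -0.0001] sides 0.013617059574997661 0.04059454810595328
front bar [[ 0.5322  0.181   0.265 ]
 [ 0.5725 -0.2144  0.265 ]] rear [[ 0.738   0.2083  0.265 ]
 [ 0.7858 -0.1932  0.265 ]]
```

View pics/c1.png

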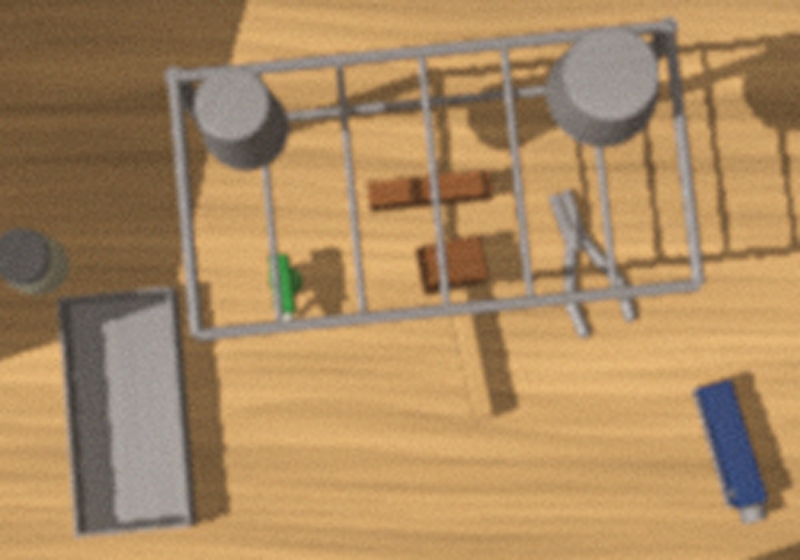

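The enlarged view shows the whole mallet head face spanning crop (418–487, 240–290), the handle end at crop (483,413), and the batten at crop (370–488, 172–210). The rack and dabba yaws both come out near 0.11 rad. I'll use a flipped, leaned-back gripper so the camera stays on the robot's side.

```bash
cat >> h.py <<'E'
def Rt(psi,th,flip=True):
    c,s=np.cos(th),np.sin(th); h=np.array([np.cos(psi),np.sin(psi),0]); u=np.array([0,0,1.])
    z=s*h-c*u; x=(-c*h-s*u) if flip else (c*h+s*u)
    return np.c_[x,np.cross(z,x),z]
def plan(obs,g,psi,th,flip=True,off=.078):
    """from measured pose: translation (tool axes now, 20mm units) and rotvec (0.12 units); g= wanted point `off` ahead of TCP"""
    R0=Ro.from_euler("xyz",obs["ee_rot"]).as_matrix(); R1=Rt(psi,th,flip); p1=np.array(g)-off*R1[:,2]
    d=p1-obs["tool_pos"]
    print("TCP target",p1.round(4),"dworld",d.round(4),"| shift(now axes)",(R0.T@d/.02).round(2),"| rot",(Ro.from_matrix(R0.T@R1).as_rotvec()/.12).round(2),"| shift(after rot)",(R1.T@d/.02).round(2))
E
python3 - <<'E'
from h import *
from bench import eyes,robot
c=eyes.get_calibration("top"); o=robot.get_obs()
A=onz(c,[(286,219)],.034)[0]; print("handle end",A)
hc=np.array([.620,-.024]); d=hc-A[:2]; psi=np.arctan2(d[1],d[0]); L=np.linalg.norm(d); print("len",L,"psi",psi)
h=np.array([np.cos(psi),np.sin(psi)])
G=np.r_[hc-.044*h,.027]; print("G",G)
print(onz(c,[(277,172)],.044))
plan(o,np.r_[G[:2]-.12*h,.13],psi,np.radians(30))
E
```

```text
handle end [ 0.4779281  -0.05508202  0.034     ]
len 0.14543217397519334 psi 0.2153831774884346
G [ 0.57701664 -0.03340376  0.027     ]
[[ 0.62074254 -0.02498381  0.044     ]]
TCP target [ 0.4217 -0.0674  0.1975] dworld [ 0.2184  0.4434 -0.1042] | shift(now axes) [ 18.34 -16.55   5.24] | rot [ -6.43  -0.55 -24.02] | shift(after rot) [-10.74  19.32  12.22]
```

carry_out:
  deltas:
    - {"dx": 0.91,"dy": -0.83,"dz": 0.1,"gripper": 90}
    - {"dx": 0.91,"dy": -0.83,"dz": 0.1,"gripper": 90}
    - {"dx": 0.91,"dy": -0.83,"dz": 0.1,"gripper": 90}
    - {"dx": 0.91,"dy": -0.83,"dz": 0.1,"gripper": 90}
    - {"dx": 0.91,"dy": -0.83,"dz": 0.1,"gripper": 90}
    - {"dx": 0.91,"dy": -0.83,"dz": 0.1,"gripper": 90}
    - {"dx": 0.91,"dy": -0.83,"dz": 0.1,"gripper": 90}
    - {"dx": 0.91,"dy": -0.83,"dz": 0.1,"gripper": 90}
    - {"dx": 0.91,"dy": -0.83,"dz": 0.1,"gripper": 90}
    - {"dx": 0.91,"dy": -0.83,"dz": 0.1,"gripper": 90}
    - {"dx": 0.91,"dy": -0.83,"dz": 0.1,"gripper": 90}
    - {"dx": 0.91,"dy": -0.83,"dz": 0.1,"gripper": 90}
    - {"dx": 0.91,"dy": -0.83,"dz": 0.1,"gripper": 90}
    - {"dx": 0.91,"dy": -0.83,"dz": 0.1,"gripper": 90}
    - {"dx": 0.91,"dy": -0.83,"dz": 0.1,"gripper": 90}
    - {"dx": 0.91,"dy": -0.83,"dz": 0.1,"gripper": 90}
    - {"dx": 0.91,"dy": -0.83,"dz": 0.1,"gripper": 90}
    - {"dx": 0.91,"dy": -0.83,"dz": 0.1,"gripper": 90}
    - {"dx": 0.91,"dy": -0.83,"dz": 0.1,"gripper": 90}
    - {"dx": 0.91,"dy": -0.83,"dz": 0.1,"gripper": 90}

```text
invalid input
```

carry_out:
  deltas:
    - {"wx": -0.257,"wy": -0.022,"wz": -0.961,"gripper": 90}
    - {"wx": -0.257,"wy": -0.022,"wz": -0.961,"gripper": 90}
    - {"wx": -0.257,"wy": -0.022,"wz": -0.961,"gripper": 90}
    - {"wx": -0.257,"wy": -0.022,"wz": -0.961,"gripper": 90}
    - {"wx": -0.257,"wy": -0.022,"wz": -0.961,"gripper": 90}
    - {"wx": -0.257,"wy": -0.022,"wz": -0.961,"gripper": 90}
    - {"wx": -0.257,"wy": -0.022,"wz": -0.961,"gripper": 90}
    - {"wx": -0.257,"wy": -0.022,"wz": -0.961,"gripper": 90}
    - {"wx": -0.257,"wy": -0.022,"wz": -0.961,"gripper": 90}
    - {"wx": -0.257,"wy": -0.022,"wz": -0.961,"gripper": 90}
    - {"wx": -0.257,"wy": -0.022,"wz": -0.961,"gripper": 90}
    - {"wx": -0.257,"wy": -0.022,"wz": -0.961,"gripper": 90}
    - {"wx": -0.257,"wy": -0.022,"wz": -0.961,"gripper": 90}

```text
invalid input
```

carry_out:
  deltas:
    - {"wx": -0.257,"wy": -0.022,"wz": -0.961,"gripper": 90}
    - {"wx": -0.257,"wy": -0.022,"wz": -0.961,"gripper": 90}
    - {"wx": -0.257,"wy": -0.022,"wz": -0.961,"gripper": 90}
    - {"wx": -0.257,"wy": -0.022,"wz": -0.961,"gripper": 90}
    - {"wx": -0.257,"wy": -0.022,"wz": -0.961,"gripper": 90}
    - {"wx": -0.257,"wy": -0.022,"wz": -0.961,"gripper": 90}
    - {"wx": -0.257,"wy": -0.022,"wz": -0.961,"gripper": 90}
    - {"wx": -0.257,"wy": -0.022,"wz": -0.961,"gripper": 90}
    - {"wx": -0.257,"wy": -0.022,"wz": -0.961,"gripper": 90}
    - {"wx": -0.257,"wy": -0.022,"wz": -0.961,"gripper": 90}
    - {"wx": -0.257,"wy": -0.022,"wz": -0.961,"gripper": 90}
    - {"wx": -0.257,"wy": -0.022,"wz": -0.961,"gripper": 90}
    - {}

```text
invalid input
```

carry_out:
  deltas:
    - {"dx": 0.9,"dy": -0.83,"dz": 0.1,"wx": 0,"wy": 0,"wz": 0,"gripper": 90}

```text
time: 0.23
tool_pos: [0.2126, -0.4909, 0.2997]
ee_rot: [-3.142, 0.002, 0.375]
wrist_force: [0.8, 0.1, 0.6]
width: 0.0899
finger_force: 0.0
```

carry_out:
  deltas:
    - {"dx": 0.91,"dy": -0.83,"dz": 0.1,"wx": 0,"wy": 0,"wz": 0,"gripper": 90}
    - {"dx": 0.91,"dy": -0.83,"dz": 0.1,"wx": 0,"wy": 0,"wz": 0,"gripper": 90}
    - {"dx": 0.91,"dy": -0.83,"dz": 0.1,"wx": 0,"wy": 0,"wz": 0,"gripper": 90}
    - {"dx": 0.91,"dy": -0.83,"dz": 0.1,"wx": 0,"wy": 0,"wz": 0,"gripper": 90}
    - {"dx": 0.91,"dy": -0.83,"dz": 0.1,"wx": 0,"wy": 0,"wz": 0,"gripper": 90}
    - {"dx": 0.91,"dy": -0.83,"dz": 0.1,"wx": 0,"wy": 0,"wz": 0,"gripper": 90}
    - {"dx": 0.91,"dy": -0.83,"dz": 0.1,"wx": 0,"wy": 0,"wz": 0,"gripper": 90}
    - {"dx": 0.91,"dy": -0.83,"dz": 0.1,"wx": 0,"wy": 0,"wz": 0,"gripper": 90}
    - {"dx": 0.91,"dy": -0.83,"dz": 0.1,"wx": 0,"wy": 0,"wz": 0,"gripper": 90}
    - {"dx": 0.91,"dy": -0.83,"dz": 0.1,"wx": 0,"wy": 0,"wz": 0,"gripper": 90}
    - {"dx": 0.91,"dy": -0.83,"dz": 0.1,"wx": 0,"wy": 0,"wz": 0,"gripper": 90}
    - {"dx": 0.91,"dy": -0.83,"dz": 0.1,"wx": 0,"wy": 0,"wz": 0,"gripper": 90}
    - {"dx": 0.91,"dy": -0.83,"dz": 0.1,"wx": 0,"wy": 0,"wz": 0,"gripper": 90}
    - {"dx": 0.91,"dy": -0.83,"dz": 0.1,"wx": 0,"wy": 0,"wz": 0,"gripper": 90}
    - {"dx": 0.91,"dy": -0.83,"dz": 0.1,"wx": 0,"wy": 0,"wz": 0,"gripper": 90}
    - {"dx": 0.91,"dy": -0.83,"dz": 0.1,"wx": 0,"wy": 0,"wz": 0,"gripper": 90}
    - {"dx": 0.91,"dy": -0.83,"dz": 0.1,"wx": 0,"wy": 0,"wz": 0,"gripper": 90}
    - {"dx": 0.91,"dy": -0.83,"dz": 0.1,"wx": 0,"wy": 0,"wz": 0,"gripper": 90}
    - {"dx": 0.91,"dy": -0.83,"dz": 0.1,"wx": 0,"wy": 0,"wz": 0,"gripper": 90}

```text
time: 1.82
tool_pos: [0.4188, -0.0668, 0.2623]
ee_rot: [-3.142, 0.0, 0.379]
wrist_force: [0.4, -0.2, -0.3]
width: 0.061
finger_force: 0.0
```

carry_out:
  deltas:
    - {"dx": 0,"dy": 0,"dz": 0,"wx": -0.257,"wy": -0.022,"wz": -0.961,"gripper": 90}
    - {"dx": 0,"dy": 0,"dz": 0,"wx": -0.257,"wy": -0.022,"wz": -0.961,"gripper": 90}
    - {"dx": 0,"dy": 0,"dz": 0,"wx": -0.257,"wy": -0.022,"wz": -0.961,"gripper": 90}
    - {"dx": 0,"dy": 0,"dz": 0,"wx": -0.257,"wy": -0.022,"wz": -0.961,"gripper": 90}
    - {"dx": 0,"dy": 0,"dz": 0,"wx": -0.257,"wy": -0.022,"wz": -0.961,"gripper": 90}
    - {"dx": 0,"dy": 0,"dz": 0,"wx": -0.257,"wy": -0.022,"wz": -0.961,"gripper": 90}
    - {"dx": 0,"dy": 0,"dz": 0,"wx": -0.257,"wy": -0.022,"wz": -0.961,"gripper": 90}
    - {"dx": 0,"dy": 0,"dz": 0,"wx": -0.257,"wy": -0.022,"wz": -0.961,"gripper": 90}
    - {"dx": 0,"dy": 0,"dz": 0,"wx": -0.257,"wy": -0.022,"wz": -0.961,"gripper": 90}
    - {"dx": 0,"dy": 0,"dz": 0,"wx": -0.257,"wy": -0.022,"wz": -0.961,"gripper": 90}
    - {"dx": 0,"dy": 0,"dz": 0,"wx": -0.257,"wy": -0.022,"wz": -0.961,"gripper": 90}
    - {"dx": 0,"dy": 0,"dz": 0,"wx": -0.257,"wy": -0.022,"wz": -0.961,"gripper": 90}
    - {"dx": 0,"dy": 0,"dz": 0,"wx": -0.257,"wy": -0.022,"wz": -0.961,"gripper": 90}

```text
time: 2.9
tool_pos: [0.4184, -0.0678, 0.2623]
ee_rot: [2.894, 0.272, 1.868]
wrist_force: [-0.8, -0.6, 0.1]
width: 0.0611
finger_force: 0.0
```

carry_out:
  deltas:
    - {"dx": 0,"dy": 0,"dz": 0,"wx": -0.257,"wy": -0.022,"wz": -0.961,"gripper": 90}
    - {"dx": 0,"dy": 0,"dz": 0,"wx": -0.257,"wy": -0.022,"wz": -0.961,"gripper": 90}
    - {"dx": 0,"dy": 0,"dz": 0,"wx": -0.257,"wy": -0.022,"wz": -0.961,"gripper": 90}
    - {"dx": 0,"dy": 0,"dz": 0,"wx": -0.257,"wy": -0.022,"wz": -0.961,"gripper": 90}
    - {"dx": 0,"dy": 0,"dz": 0,"wx": -0.257,"wy": -0.022,"wz": -0.961,"gripper": 90}
    - {"dx": 0,"dy": 0,"dz": 0,"wx": -0.257,"wy": -0.022,"wz": -0.961,"gripper": 90}
    - {"dx": 0,"dy": 0,"dz": 0,"wx": -0.257,"wy": -0.022,"wz": -0.961,"gripper": 90}
    - {"dx": 0,"dy": 0,"dz": 0,"wx": -0.257,"wy": -0.022,"wz": -0.961,"gripper": 90}
    - {"dx": 0,"dy": 0,"dz": 0,"wx": -0.257,"wy": -0.022,"wz": -0.961,"gripper": 90}
    - {"dx": 0,"dy": 0,"dz": 0,"wx": -0.257,"wy": -0.022,"wz": -0.961,"gripper": 90}
    - {"dx": 0,"dy": 0,"dz": 0,"wx": -0.257,"wy": -0.022,"wz": -0.961,"gripper": 90}
    - {"dx": 0,"dy": 0,"dz": 0,"wx": -0.257,"wy": -0.022,"wz": -0.961,"gripper": 90}
    - {"dx": 0,"dy": 0,"dz": 0,"wx": 0,"wy": 0,"wz": 0,"gripper": 90}

```text
time: 3.98
tool_pos: [0.4184, -0.0686, 0.2621]
ee_rot: [-3.139, 0.522, -2.924]
wrist_force: [-0.7, 0.2, -0.0]
width: 0.0606
finger_force: 0.0
```

Run:
```python
from h import *
from bench import eyes,robot
o=robot.get_obs(); c=eyes.get_calibration("wrist"); im=eyes.snapshot("wrist")
cv2.imwrite("pics/w1.png",im[:,:,::-1]); json.dump({k:np.array(v).tolist() for k,v in c.items()},open("w1.json","w"))
psi=.215; h=np.array([np.cos(psi),np.sin(psi)]); G=np.array([.577,-.0334,.027])
print(o["joint_positions"])
plan(o,np.r_[G[:2]-.06*h,.06],psi,np.radians(30))
```

```text
[-0.49629493 -0.46151199  1.97676652  0.35108009  1.23485054 -2.33476479]
TCP target [ 0.4803 -0.0545  0.1275] dworld [ 0.0619  0.0141 -0.1346] | shift(now axes) [0.6  0.04 7.42] | rot [-0.01 -0.01  0.02] | shift(after rot) [0.62 0.03 7.41]
```

View pics/w1.png

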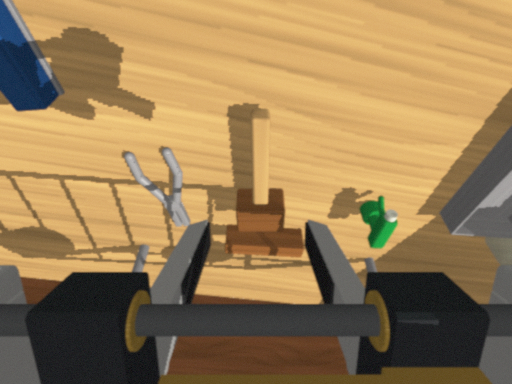

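The wrist view shows the mallet handle from (262,110) to (262,192), the head at (237–283, 190–228), the batten at (228–302, 228–255), and the fingers around it. Image up is toward the robot.

Run:
```python
from h import *
np.set_printoptions(precision=4,suppress=True)
c=json.load(open("w1.json")); im=cv2.imread("pics/w1.png"); hsv=cv2.cvtColor(im,cv2.COLOR_BGR2HSV).astype(int)
print("center col 260:",[(r,hsv[r,260].tolist()) for r in range(180,262,4)])
print("row150:",[(x,hsv[150,x].tolist()) for x in range(238,282,3)])
m=(hsv[...,1]>140)&(hsv[...,0]<14)&(hsv[...,2]<170); m[:180]=0; m[262:]=0; m[:,:215]=0; m[:,315:]=0
for r in range(186,260,4):
    x=np.where(m[r])[0]; print(r,(x.min(),x.max(),len(x)) if len(x) else None, end="; ")
```

```text
center col 260: [(180, [17, 127, 227]), (184, [18, 129, 226]), (188, [18, 125, 226]), (192, [18, 128, 227]), (196, [18, 127, 225]), (200, [18, 125, 226]), (204, [16, 133, 144]), (208, [13, 171, 88]), (212, [15, 177, 95]), (216, [14, 167, 148]), (220, [14, 175, 143]), (224, [13, 168, 153]), (228, [15, 168, 149]), (232, [13, 160, 107]), (236, [14, 170, 102]), (240, [13, 159, 109]), (244, [13, 175, 108]), (248, [14, 164, 163]), (252, [14, 167, 159]), (256, [17, 131, 207]), (260, [17, 128, 188])]
row150: [(238, [17, 129, 134]), (241, [17, 128, 133]), (244, [18, 133, 128]), (247, [16, 126, 130]), (250, [19, 125, 126]), (253, [17, 124, 185]), (256, [18, 126, 226]), (259, [18, 126, 225]), (262, [18, 128, 225]), (265, [18, 125, 228]), (268, [19, 123, 232]), (271, [18, 126, 226]), (274, [18, 127, 227]), (277, [18, 129, 227]), (280, [19, 127, 229])]
186 None; 190 (np.int64(239), np.int64(281), 14); 194 (np.int64(238), np.int64(250), 7); 198 (np.int64(237), np.int64(280), 10); 202 (np.int64(243), np.int64(282), 12); 206 (np.int64(241), np.int64(281), 27); 210 (np.int64(240), np.int64(282), 22); 214 (np.int64(238), np.int64(273), 12); 218 (np.int64(239), np.int64(280), 25); 222 (np.int64(240), np.int64(280), 18); 226 (np.int64(228), np.int64(278), 15); 230 (np.int64(228), np.int64(299), 39); 234 (np.int64(230), np.int64(299), 33); 238 (np.int64(227), np.int64(297), 45); 242 (np.int64(228), np.int64(301), 42); 246 (np.int64(226), np.int64(296), 43); 250 (np.int64(228), np.int64(301), 29); 254 (np.int64(291), np.int64(298), 5); 258 None;
```

Run:
```python
from h import *
from bench import robot,eyes
np.set_printoptions(precision=4,suppress=True)
c=json.load(open("w1.json")); im=cv2.imread("pics/w1.png")
V=cv2.GaussianBlur(cv2.cvtColor(im,cv2.COLOR_BGR2HSV)[...,2],(3,3),0).astype(int)
def edge(col,r0,r1): # strongest vertical brightening
    g=np.diff(V[r0:r1,col-3:col+4].mean(1)); return r0+np.argmax(g)+.5
for col in (232,240,250,260,270,280,290,297): print(col,"bat",edge(col,240,252),"head",edge(col,206,220),end=" | ")
print()
B=onz(c,[(228,246.5),(301.5,246.5)],.04); print("batten front edge",B,"w",np.linalg.norm(B[0]-B[1]),"mid",B.mean(0),"yaw",np.arctan2((B[0]-B[1])[0],-(B[0]-B[1])[1]))
Hd=onz(c,[(237.5,213.5),(284,213.5)],.044); print("head rear edge",Hd,"w",np.linalg.norm(Hd[0]-Hd[1]),"mid",Hd.mean(0),"yaw",np.arctan2((Hd[0]-Hd[1])[0],-(Hd[0]-Hd[1])[1]))
E1=onz(c,[(261.5,110)],.034)[0]; print("handle end",E1,"len",np.linalg.norm((Hd.mean(0)-E1)[:2]))
d=Hd.mean(0)-E1; print("psi",np.arctan2(d[1],d[0]))
```

```text
232 bat 244.5 head 209.5 | 240 bat 244.5 head 211.5 | 250 bat 245.5 head 212.5 | 260 bat 245.5 head 213.5 | 270 bat 246.5 head 214.5 | 280 bat 246.5 head 214.5 | 290 bat 247.5 head 209.5 | 297 bat 248.5 head 210.5 | 
batten front edge [[ 0.6909 -0.0532  0.04  ]
 [ 0.6667  0.0538  0.04  ]] w 0.10971449160796992 mid [0.6788 0.0003 0.04  ] yaw 0.22221345272965823
head rear edge [[ 0.6074 -0.0531  0.044 ]
 [ 0.5942  0.0055  0.044 ]] w 0.05999202928257002 mid [ 0.6008 -0.0238  0.044 ] yaw 0.22136981744782724
handle end [ 0.4602 -0.0554  0.034 ] len 0.1441169670438936
psi 0.22106683621128848
```

Run:
```python
from h import *
from bench import robot
o=robot.get_obs(); psi=.215; h=np.array([np.cos(psi),np.sin(psi)]); G=np.array([.577,-.029,.027])
plan(o,np.r_[G[:2]-.04*h,.065],psi,np.radians(30)); plan(o,G,psi,np.radians(30))
```

```text
TCP target [ 0.4998 -0.0459  0.1325] dworld [ 0.0814  0.0226 -0.1297] | shift(now axes) [-0.42  0.25  7.72] | rot [-0.02 -0.01 -0.02] | shift(after rot) [-0.41  0.24  7.72]
TCP target [ 0.5389 -0.0373  0.0945] dworld [ 0.1205  0.0312 -0.1677] | shift(now axes) [-1.21  0.26 10.37] | rot [-0.02 -0.01 -0.02] | shift(after rot) [-1.19  0.24 10.37]
```

carry_out:
  deltas:
    - {"dx": -0.05,"dy": 0.03,"dz": 0.96,"wx": 0,"wy": 0,"wz": 0,"gripper": 90}
    - {"dx": -0.05,"dy": 0.03,"dz": 0.96,"wx": 0,"wy": 0,"wz": 0,"gripper": 90}
    - {"dx": -0.05,"dy": 0.03,"dz": 0.96,"wx": 0,"wy": 0,"wz": 0,"gripper": 90}
    - {"dx": -0.05,"dy": 0.03,"dz": 0.96,"wx": 0,"wy": 0,"wz": 0,"gripper": 90}
    - {"dx": -0.05,"dy": 0.03,"dz": 0.96,"wx": 0,"wy": 0,"wz": 0,"gripper": 90}
    - {"dx": -0.05,"dy": 0.03,"dz": 0.96,"wx": 0,"wy": 0,"wz": 0,"gripper": 90}
    - {"dx": -0.05,"dy": 0.03,"dz": 0.96,"wx": 0,"wy": 0,"wz": 0,"gripper": 90}
    - {"dx": -0.05,"dy": 0.03,"dz": 0.96,"wx": 0,"wy": 0,"wz": 0,"gripper": 90}
    - {"dx": -0.2,"dy": 0,"dz": 0.67,"wx": 0,"wy": 0,"wz": 0,"gripper": 90}
    - {"dx": -0.2,"dy": 0,"dz": 0.67,"wx": 0,"wy": 0,"wz": 0,"gripper": 90}
    - {"dx": -0.2,"dy": 0,"dz": 0.67,"wx": 0,"wy": 0,"wz": 0,"gripper": 90}
    - {"dx": -0.2,"dy": 0,"dz": 0.67,"wx": 0,"wy": 0,"wz": 0,"gripper": 90}
    - {"dx": 0,"dy": 0,"dz": 0,"wx": 0,"wy": 0,"wz": 0,"gripper": 90}
    - {"dx": 0,"dy": 0,"dz": 0,"wx": 0,"wy": 0,"wz": 0,"gripper": 90}

```text
time: 5.2
tool_pos: [0.5387, -0.0365, 0.0944]
ee_rot: [-3.141, 0.521, -2.926]
wrist_force: [0.1, -0.1, 0.4]
width: 0.0608
finger_force: 0.0
```

Run:
```python
from h import *
from bench import eyes,robot
o=robot.get_obs(); c=eyes.get_calibration("wrist"); im=eyes.snapshot("wrist")
s=eyes.snapshot("side"); 
cv2.imwrite("pics/w2.png",np.hstack([im[:,:,::-1],cv2.resize(s[140:260,150:300,::-1],(288,384))[:, :]]))
json.dump({k:np.array(v).tolist() for k,v in c.items()},open("w2.json","w"))
print(o["joint_positions"],o["tool_pos"])
```

```text
[-0.28625953 -0.01055223  1.98134109  0.36306614  0.73777193 -2.28935208] [ 0.53869961 -0.03645245  0.09438907]
```

View pics/w2.png

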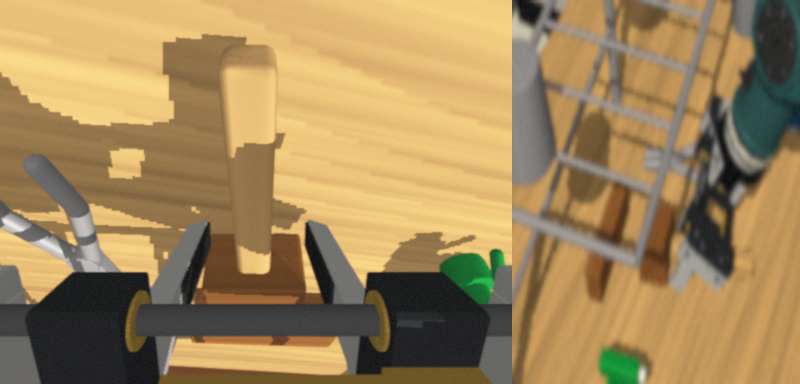

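The wrist view shows the fingers either side of the handle (handle at column ~252, fingers at 185 and 325), just behind the head at rows 235–290. The side crop confirms it, so I'll close and lift a little.

carry_out:
  deltas:
    - {"dx": 0,"dy": 0,"dz": 0,"wx": 0,"wy": 0,"wz": 0,"gripper": 255}
    - {"dx": 0,"dy": 0,"dz": 0,"wx": 0,"wy": 0,"wz": 0,"gripper": 255}
    - {"dx": 0,"dy": 0,"dz": 0,"wx": 0,"wy": 0,"wz": 0,"gripper": 255}
    - {"dx": 0,"dy": 0,"dz": 0,"wx": 0,"wy": 0,"wz": 0,"gripper": 255}
    - {"dx": 0,"dy": 0,"dz": 0,"wx": 0,"wy": 0,"wz": 0,"gripper": 255}
    - {"dx": 0,"dy": 0,"dz": 0,"wx": 0,"wy": 0,"wz": 0,"gripper": 255}
    - {"dx": 0,"dy": 0,"dz": 0,"wx": 0,"wy": 0,"wz": 0,"gripper": 255}
    - {"dx": 0,"dy": 0,"dz": 0,"wx": 0,"wy": 0,"wz": 0,"gripper": 255}

```text
time: 5.97
tool_pos: [0.5391, -0.0372, 0.0953]
ee_rot: [-3.139, 0.523, -2.924]
wrist_force: [-1.2, -0.7, 1.4]
width: 0.0197
finger_force: 29.9
```

carry_out:
  deltas:
    - {"dx": -0.25,"dy": 0,"dz": -0.43,"wx": 0,"wy": 0,"wz": 0,"gripper": 255}
    - {"dx": -0.25,"dy": 0,"dz": -0.43,"wx": 0,"wy": 0,"wz": 0,"gripper": 255}
    - {"dx": -0.25,"dy": 0,"dz": -0.43,"wx": 0,"wy": 0,"wz": 0,"gripper": 255}
    - {"dx": -0.25,"dy": 0,"dz": -0.43,"wx": 0,"wy": 0,"wz": 0,"gripper": 255}
    - {"dx": 0.35,"dy": 0,"dz": -0.65,"wx": 0,"wy": 0,"wz": 0,"gripper": 255}
    - {"dx": 0.35,"dy": 0,"dz": -0.65,"wx": 0,"wy": 0,"wz": 0,"gripper": 255}
    - {"dx": 0.35,"dy": 0,"dz": -0.65,"wx": 0,"wy": 0,"wz": 0,"gripper": 255}
    - {"dx": 0.35,"dy": 0,"dz": -0.65,"wx": 0,"wy": 0,"wz": 0,"gripper": 255}
    - {"dx": 0.7,"dy": 0,"dz": -0.4,"wx": 0,"wy": 0,"wz": 0,"gripper": 255}
    - {"dx": 0.7,"dy": 0,"dz": -0.4,"wx": 0,"wy": 0,"wz": 0,"gripper": 255}
    - {"dx": 0.7,"dy": 0,"dz": -0.4,"wx": 0,"wy": 0,"wz": 0,"gripper": 255}
    - {"dx": 0.7,"dy": 0,"dz": -0.4,"wx": 0,"wy": 0,"wz": 0,"gripper": 255}
    - {"dx": 0.7,"dy": 0,"dz": -0.4,"wx": 0,"wy": 0,"wz": 0,"gripper": 255}
    - {"dx": 0.7,"dy": 0,"dz": -0.4,"wx": 0,"wy": 0,"wz": 0,"gripper": 255}
    - {"dx": 0,"dy": 0,"dz": 0,"wx": 0,"wy": 0,"wz": 0,"gripper": 255}

```text
time: 7.22
tool_pos: [0.394, -0.0687, 0.1661]
ee_rot: [-3.138, 0.523, -2.925]
wrist_force: [0.3, -0.1, -1.5]
width: 0.0197
finger_force: 29.9
```

Run:
```python
from h import *
from bench import robot,eyes
o=robot.get_obs(); print(o["tool_pos"],o["wrist_force"],o["width"],o["joint_positions"])
plan(o,[.4954,.290,.110],.113,np.radians(30))
c=eyes.get_calibration("wrist"); im=eyes.snapshot("wrist"); cv2.imwrite("pics/w3.png",im[:,:,::-1])
hsv=cv2.cvtColor(im,cv2.COLOR_RGB2HSV)
```

```text
[ 0.3940003  -0.06867705  0.16609372] [ 0.29008639 -0.05926972 -1.52968802] 0.01966690094734578 [-0.53664751 -0.46252772  2.17180926  0.39702104  1.06682559 -2.45231171]
TCP target [0.4566 0.2856 0.1775] dworld [0.0626 0.3543 0.0115] | shift(now axes) [-6.24 16.64  2.87] | rot [ 0.4  -0.01  0.75] | shift(after rot) [-4.71 17.25  2.06]
```

View pics/w3.png

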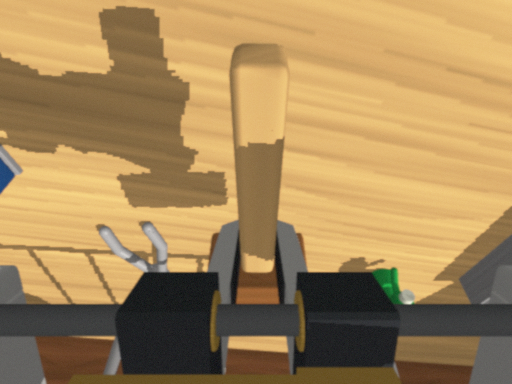

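The mallet is held level, with the handle end at (260,65) as before. Next I'll carry it over the dabba.

carry_out:
  deltas:
    - {"dx": 0,"dy": 0,"dz": 0,"wx": 0.1,"wy": 0,"wz": 0.19,"gripper": 255}
    - {"dx": 0,"dy": 0,"dz": 0,"wx": 0.1,"wy": 0,"wz": 0.19,"gripper": 255}
    - {"dx": 0,"dy": 0,"dz": 0,"wx": 0.1,"wy": 0,"wz": 0.19,"gripper": 255}
    - {"dx": 0,"dy": 0,"dz": 0,"wx": 0.1,"wy": 0,"wz": 0.19,"gripper": 255}
    - {"dx": -0.13,"dy": 0.48,"dz": 0.06,"wx": 0,"wy": 0,"wz": 0,"gripper": 255}
    - {"dx": -0.26,"dy": 0.96,"dz": 0.11,"wx": 0,"wy": 0,"wz": 0,"gripper": 255}
    - {"dx": -0.26,"dy": 0.96,"dz": 0.11,"wx": 0,"wy": 0,"wz": 0,"gripper": 255}
    - {"dx": -0.26,"dy": 0.96,"dz": 0.11,"wx": 0,"wy": 0,"wz": 0,"gripper": 255}
    - {"dx": -0.26,"dy": 0.96,"dz": 0.11,"wx": 0,"wy": 0,"wz": 0,"gripper": 255}
    - {"dx": -0.26,"dy": 0.96,"dz": 0.11,"wx": 0,"wy": 0,"wz": 0,"gripper": 255}
    - {"dx": -0.26,"dy": 0.96,"dz": 0.11,"wx": 0,"wy": 0,"wz": 0,"gripper": 255}
    - {"dx": -0.26,"dy": 0.96,"dz": 0.11,"wx": 0,"wy": 0,"wz": 0,"gripper": 255}
    - {"dx": -0.26,"dy": 0.96,"dz": 0.11,"wx": 0,"wy": 0,"wz": 0,"gripper": 255}
    - {"dx": -0.26,"dy": 0.96,"dz": 0.11,"wx": 0,"wy": 0,"wz": 0,"gripper": 255}
    - {"dx": -0.26,"dy": 0.96,"dz": 0.11,"wx": 0,"wy": 0,"wz": 0,"gripper": 255}
    - {"dx": -0.26,"dy": 0.96,"dz": 0.11,"wx": 0,"wy": 0,"wz": 0,"gripper": 255}
    - {"dx": -0.26,"dy": 0.96,"dz": 0.11,"wx": 0,"wy": 0,"wz": 0,"gripper": 255}
    - {"dx": -0.26,"dy": 0.96,"dz": 0.11,"wx": 0,"wy": 0,"wz": 0,"gripper": 255}
    - {"dx": -0.26,"dy": 0.96,"dz": 0.11,"wx": 0,"wy": 0,"wz": 0,"gripper": 255}

```text
time: 8.85
tool_pos: [0.4454, 0.2198, 0.1766]
ee_rot: [3.138, 0.524, -3.03]
wrist_force: [0.4, 0.7, -0.9]
width: 0.0197
finger_force: 29.9
```

carry_out:
  deltas:
    - {"dx": -0.26,"dy": 0.96,"dz": 0.11,"wx": 0,"wy": 0,"wz": 0,"gripper": 255}
    - {"dx": -0.26,"dy": 0.96,"dz": 0.11,"wx": 0,"wy": 0,"wz": 0,"gripper": 255}
    - {"dx": -0.26,"dy": 0.96,"dz": 0.11,"wx": 0,"wy": 0,"wz": 0,"gripper": 255}
    - {"dx": -0.13,"dy": 0.48,"dz": 0.05,"wx": 0,"wy": 0,"wz": 0,"gripper": 255}
    - {"dx": 0,"dy": 0,"dz": 0,"wx": 0,"wy": 0,"wz": 0,"gripper": 255}

```text
time: 9.27
tool_pos: [0.4573, 0.2891, 0.1792]
ee_rot: [3.138, 0.524, -3.027]
wrist_force: [0.9, 0.6, -2.1]
width: 0.0198
finger_force: 29.9
```

Run:
```python
from h import *
from bench import robot,eyes
o=robot.get_obs(); print(o["tool_pos"],o["ee_rot"],o["wrist_force"],o["width"])
im=eyes.snapshot("wrist"); im2=eyes.snapshot("top")
cv2.imwrite("pics/w4.png",np.hstack([im[:,:,::-1],cv2.resize(im2[130:290,120:240,::-1],(288,384))]))
plan(o,[.4954,.290,.0325],.113,np.radians(30))
c=eyes.get_calibration("wrist"); json.dump({k:np.array(v).tolist() for k,v in c.items()},open("w4.json","w"))
```

```text
[0.45726948 0.28905539 0.17918265] [ 3.13781877  0.52359074 -3.02743085] [ 0.85461628  0.63750081 -2.0757028 ] 0.019816364701084863
TCP target [0.4566 0.2856 0.1   ] dworld [-0.0006 -0.0035 -0.0791] | shift(now axes) [ 2.02 -0.18  3.4 ] | rot [ 0.04 -0.    0.01] | shift(after rot) [ 2.02 -0.17  3.4 ]
```

View pics/w4.png

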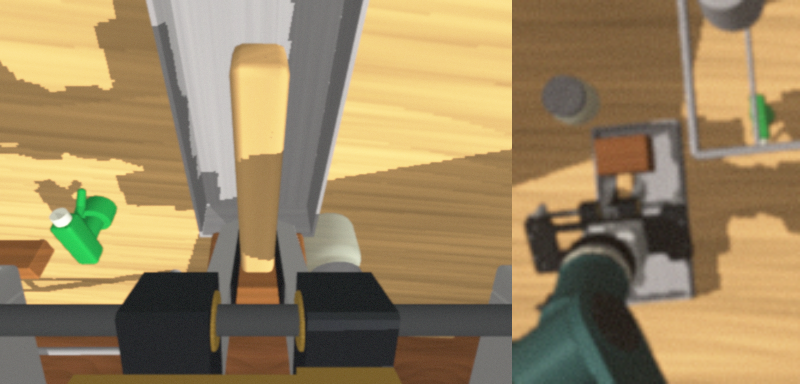

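Run:
```python
from h import *
from bench import eyes
np.set_printoptions(precision=4,suppress=True)
c=json.load(open("w4.json")); t=eyes.get_calibration("top")
print("rim L",onz(c,[(150,2),(200,232)],.04)); print("rim R",onz(c,[(365,2),(325,208)],.04))
print("far outer corner",onz(c,[(201,234)],.04))
print("head top from top cam",onz(t,[(165.8,193)],.122))
```

```text
rim L [[0.3938 0.2265 0.04  ]
 [0.5817 0.2472 0.04  ]]
rim R [[0.3816 0.3317 0.04  ]
 [0.5346 0.3548 0.04  ]]
far outer corner [[0.5848 0.2481 0.04  ]]
head top from top cam [[0.5437 0.2955 0.122 ]]
```

carry_out:
  deltas:
    - {"dx": 0.265,"dy": -0.02,"dz": 0.4,"wx": 0,"wy": 0,"wz": 0,"gripper": 255}
    - {"dx": 0.265,"dy": -0.02,"dz": 0.4,"wx": 0,"wy": 0,"wz": 0,"gripper": 255}
    - {"dx": 0.265,"dy": -0.02,"dz": 0.4,"wx": 0,"wy": 0,"wz": 0,"gripper": 255}
    - {"dx": 0.265,"dy": -0.02,"dz": 0.4,"wx": 0,"wy": 0,"wz": 0,"gripper": 255}
    - {"dx": 0.265,"dy": -0.02,"dz": 0.4,"wx": 0,"wy": 0,"wz": 0,"gripper": 255}
    - {"dx": 0.265,"dy": 0,"dz": 0.4,"wx": 0,"wy": 0,"wz": 0,"gripper": 255}
    - {"dx": 0.265,"dy": 0,"dz": 0.4,"wx": 0,"wy": 0,"wz": 0,"gripper": 255}
    - {"dx": 0.265,"dy": 0,"dz": 0.4,"wx": 0,"wy": 0,"wz": 0,"gripper": 255}
    - {"dx": 0,"dy": 0,"dz": 0,"wx": 0,"wy": 0,"wz": 0,"gripper": 255}
    - {"dx": 0,"dy": 0,"dz": 0,"wx": 0,"wy": 0,"wz": 0,"gripper": 255}

```text
time: 10.2
tool_pos: [0.452, 0.2838, 0.1011]
ee_rot: [3.14, 0.522, -3.029]
wrist_force: [0.1, -0.4, -1.3]
width: 0.0198
finger_force: 29.9
```

carry_out:
  deltas:
    - {"dx": 0.04,"dy": 0,"dz": 0.065,"wx": 0,"wy": 0,"wz": 0,"gripper": 255}
    - {"dx": 0.04,"dy": 0,"dz": 0.065,"wx": 0,"wy": 0,"wz": 0,"gripper": 255}
    - {"dx": 0,"dy": 0,"dz": 0,"wx": 0,"wy": 0,"wz": 0,"gripper": 255}

```text
time: 10.45
tool_pos: [0.4523, 0.2841, 0.0992]
ee_rot: [3.139, 0.523, -3.03]
wrist_force: [-0.3, 0.1, -1.5]
width: 0.0199
finger_force: 29.9
```

carry_out:
  deltas:
    - {"dx": 0.03,"dy": 0,"dz": 0.05,"wx": 0,"wy": 0,"wz": 0,"gripper": 255}
    - {"dx": 0,"dy": 0,"dz": 0,"wx": 0,"wy": 0,"wz": 0,"gripper": 255}
    - {"dx": 0,"dy": 0,"dz": 0,"wx": 0,"wy": 0,"wz": 0,"gripper": 255}

```text
time: 10.7
tool_pos: [0.4524, 0.2841, 0.0983]
ee_rot: [3.139, 0.524, -3.029]
wrist_force: [0.3, 1.0, -0.7]
width: 0.0196
finger_force: 29.9
```

carry_out:
  deltas:
    - {"dx": 0,"dy": 0,"dz": 0,"wx": 0,"wy": 0,"wz": 0,"gripper": 200}
    - {"dx": 0,"dy": 0,"dz": 0,"wx": 0,"wy": 0,"wz": 0,"gripper": 190}
    - {"dx": 0,"dy": 0,"dz": 0,"wx": 0,"wy": 0,"wz": 0,"gripper": 150}
    - {"dx": 0,"dy": 0,"dz": 0,"wx": 0,"wy": 0,"wz": 0,"gripper": 150}
    - {"dx": 0,"dy": 0,"dz": 0,"wx": 0,"wy": 0,"wz": 0,"gripper": 150}
    - {"dx": -0.2,"dy": 0,"dz": -0.4,"wx": 0,"wy": 0,"wz": 0,"gripper": 150}
    - {"dx": -0.4,"dy": 0,"dz": -0.8,"wx": 0,"wy": 0,"wz": 0,"gripper": 150}
    - {"dx": -0.4,"dy": 0,"dz": -0.8,"wx": 0,"wy": 0,"wz": 0,"gripper": 150}
    - {"dx": -0.4,"dy": 0,"dz": -0.8,"wx": 0,"wy": 0,"wz": 0,"gripper": 150}
    - {"dx": -0.4,"dy": 0,"dz": -0.8,"wx": 0,"wy": 0,"wz": 0,"gripper": 150}
    - {"dx": -0.4,"dy": 0,"dz": -0.8,"wx": 0,"wy": 0,"wz": 0,"gripper": 90}

```text
time: 11.62
tool_pos: [0.4463, 0.2831, 0.1978]
ee_rot: [3.139, 0.524, -3.029]
wrist_force: [-0.2, -0.8, -0.2]
width: 0.0425
finger_force: 0.0
```

Run:
```python
from h import *
from bench import robot,eyes
o=robot.get_obs(); t=eyes.get_calibration("top"); im=eyes.snapshot("top"); cv2.imwrite("pics/t5.png",im[:,:,::-1])
hsv=cv2.cvtColor(im,cv2.COLOR_RGB2HSV); H,S,V=cv2.split(hsv); m=(H<14)&(S>120)&(V<170); m[:175]=0;m[260:]=0;m[:,:150]=0;m[:,200:]=0
for b in blobs(m)[:2]: 
    bx=cv2.boxPoints(cv2.minAreaRect(b)); print(bx.tolist(),onz(t,bx,.047).round(3).tolist(),onz(t,bx,.047).mean(0))
# stapler by blue mask on both 
m=(H>100)&(H<130)&(S>100)&(V>40); b=blobs(m)[0]; (l,r)=cv2.minAreaRect(b)[:2]; print(cv2.minAreaRect(b),onz(t,[l],.041))
print(o["tool_pos"],o["joint_positions"])
plan(o,[.4535,-.288,.15],.297,0,False)
```

```text
[[161.7821502685547, 191.82179260253906], [183.66334533691406, 189.63368225097656], [185.11878967285156, 204.18812561035156], [163.2375946044922, 206.37623596191406]] [[0.553, 0.326, 0.047], [0.561, 0.259, 0.047], [0.517, 0.253, 0.047], [0.509, 0.32, 0.047]] [0.53490241 0.28958955 0.047     ]
((363.2621765136719, 228.72703552246094), (38.15764236450195, 9.63131332397461), 72.89727020263672) [[ 0.45294625 -0.28852292  0.041     ]]
[0.44629465 0.28314841 0.19779004] [ 0.56134198 -0.14066975  1.87328488 -0.26827995  0.94570282 -1.01602408]
TCP target [ 0.4535 -0.288   0.228 ] dworld [ 0.0072 -0.5711  0.0302] | shift(now axes) [  1.7  -28.41  -2.8 ] | rot [ 6.39  0.56 23.85] | shift(after rot) [-8.01 27.41 -1.51]
```

The mallet head measures (0.535, 0.290), inside the dabba. I'll fetch the stapler with a vertical grip, set it down in front of the rack, then regrip it with the gripper leaned.

Run:
```python
from h import *
from bench import robot
o=robot.get_obs()
plan(o,[.4535,-.2885,.122],.113,0)
plan(o,[.4535,-.2885,.122],.2,0)
```

```text
TCP target [ 0.4535 -0.2885  0.2   ] dworld [ 0.0055 -0.5728 -0.0028] | shift(now axes) [  2.56 -28.49  -1.53] | rot [ 0.05  4.43 -0.  ] | shift(after rot) [  2.96 -28.49   0.14]
TCP target [ 0.4535 -0.2885  0.2   ] dworld [ 0.0055 -0.5728 -0.0028] | shift(now axes) [  2.56 -28.49  -1.53] | rot [-0.15  4.43 -0.71] | shift(after rot) [  5.42 -28.12   0.14]
```

carry_out:
  deltas:
    - {"dx": 0,"dy": 0,"dz": 0,"wx": 0,"wy": 0.886,"wz": 0,"gripper": 60}
    - {"dx": 0,"dy": 0,"dz": 0,"wx": 0,"wy": 0.886,"wz": 0,"gripper": 60}
    - {"dx": 0,"dy": 0,"dz": 0,"wx": 0,"wy": 0.886,"wz": 0,"gripper": 60}
    - {"dx": 0,"dy": 0,"dz": 0,"wx": 0,"wy": 0.886,"wz": 0,"gripper": 60}
    - {"dx": 0,"dy": 0,"dz": 0,"wx": 0,"wy": 0.886,"wz": 0,"gripper": 60}
    - {"dx": 0.1,"dy": -0.95,"dz": 0,"wx": 0,"wy": 0,"wz": 0,"gripper": 60}
    - {"dx": 0.1,"dy": -0.95,"dz": 0,"wx": 0,"wy": 0,"wz": 0,"gripper": 60}
    - {"dx": 0.1,"dy": -0.95,"dz": 0,"wx": 0,"wy": 0,"wz": 0,"gripper": 60}
    - {"dx": 0.1,"dy": -0.95,"dz": 0,"wx": 0,"wy": 0,"wz": 0,"gripper": 60}
    - {"dx": 0.1,"dy": -0.95,"dz": 0,"wx": 0,"wy": 0,"wz": 0,"gripper": 60}
    - {"dx": 0.1,"dy": -0.95,"dz": 0,"wx": 0,"wy": 0,"wz": 0,"gripper": 60}
    - {"dx": 0.1,"dy": -0.95,"dz": 0,"wx": 0,"wy": 0,"wz": 0,"gripper": 60}
    - {"dx": 0.1,"dy": -0.95,"dz": 0,"wx": 0,"wy": 0,"wz": 0,"gripper": 60}
    - {"dx": 0.1,"dy": -0.95,"dz": 0,"wx": 0,"wy": 0,"wz": 0,"gripper": 60}
    - {"dx": 0.1,"dy": -0.95,"dz": 0,"wx": 0,"wy": 0,"wz": 0,"gripper": 60}
    - {"dx": 0.1,"dy": -0.95,"dz": 0,"wx": 0,"wy": 0,"wz": 0,"gripper": 60}
    - {"dx": 0.1,"dy": -0.95,"dz": 0,"wx": 0,"wy": 0,"wz": 0,"gripper": 60}
    - {"dx": 0.1,"dy": -0.95,"dz": 0,"wx": 0,"wy": 0,"wz": 0,"gripper": 60}
    - {"dx": 0.1,"dy": -0.95,"dz": 0,"wx": 0,"wy": 0,"wz": 0,"gripper": 60}
    - {"dx": 0.1,"dy": -0.95,"dz": 0,"wx": 0,"wy": 0,"wz": 0,"gripper": 60}

```text
time: 13.33
tool_pos: [0.4487, -0.0044, 0.1958]
ee_rot: [3.14, -0.008, -3.028]
wrist_force: [-0.6, 0.0, 0.2]
width: 0.072
finger_force: 0.0
```

carry_out:
  deltas:
    - {"dx": 0.1,"dy": -0.95,"dz": 0,"wx": 0,"wy": 0,"wz": 0,"gripper": 60}
    - {"dx": 0.1,"dy": -0.95,"dz": 0,"wx": 0,"wy": 0,"wz": 0,"gripper": 60}
    - {"dx": 0.1,"dy": -0.95,"dz": 0,"wx": 0,"wy": 0,"wz": 0,"gripper": 60}
    - {"dx": 0.1,"dy": -0.95,"dz": 0,"wx": 0,"wy": 0,"wz": 0,"gripper": 60}
    - {"dx": 0.1,"dy": -0.95,"dz": 0,"wx": 0,"wy": 0,"wz": 0,"gripper": 60}
    - {"dx": 0.1,"dy": -0.95,"dz": 0,"wx": 0,"wy": 0,"wz": 0,"gripper": 60}
    - {"dx": 0.1,"dy": -0.95,"dz": 0,"wx": 0,"wy": 0,"wz": 0,"gripper": 60}
    - {"dx": 0.1,"dy": -0.95,"dz": 0,"wx": 0,"wy": 0,"wz": 0,"gripper": 60}
    - {"dx": 0.1,"dy": -0.95,"dz": 0,"wx": 0,"wy": 0,"wz": 0,"gripper": 60}
    - {"dx": 0.1,"dy": -0.95,"dz": 0,"wx": 0,"wy": 0,"wz": 0,"gripper": 60}
    - {"dx": 0.1,"dy": -0.95,"dz": 0,"wx": 0,"wy": 0,"wz": 0,"gripper": 60}
    - {"dx": 0.1,"dy": -0.95,"dz": 0,"wx": 0,"wy": 0,"wz": 0,"gripper": 60}
    - {"dx": 0.1,"dy": -0.95,"dz": 0,"wx": 0,"wy": 0,"wz": 0,"gripper": 60}
    - {"dx": 0,"dy": 0,"dz": 0,"wx": 0,"wy": 0,"wz": 0,"gripper": 60}

```text
time: 14.5
tool_pos: [0.4507, -0.2546, 0.1955]
ee_rot: [-3.141, -0.009, -3.031]
wrist_force: [-0.0, -0.2, 0.2]
width: 0.0721
finger_force: 0.0
```

Run:
```python
from h import *
from bench import robot,eyes
np.set_printoptions(precision=4,suppress=True)
o=robot.get_obs(); print(o["tool_pos"],o["ee_rot"],o["joint_positions"])
c=eyes.get_calibration("wrist"); im=eyes.snapshot("wrist"); cv2.imwrite("pics/w6.png",im[:,:,::-1])
hsv=cv2.cvtColor(im,cv2.COLOR_RGB2HSV); H,S,V=cv2.split(hsv); m=(H>100)&(H<130)&(S>90)&(V>30)
b=blobs(m)[0]; bx=cv2.boxPoints(cv2.minAreaRect(b)); P=onz(c,bx,.04); print(bx.tolist(),P); print(P.mean(0))
```

```text
[ 0.4507 -0.2546  0.1955] [-3.1414 -0.0088 -3.0314] [-0.6208  0.0659  1.6082 -0.006   1.4739 -2.3012]
[[179.44879150390625, 134.760986328125], [220.6292724609375, 125.93659210205078], [249.03414916992188, 258.49267578125], [207.85366821289062, 267.31707763671875]] [[ 0.3983 -0.3217  0.04  ]
 [ 0.388  -0.2902  0.04  ]
 [ 0.4985 -0.2564  0.04  ]
 [ 0.5112 -0.2917  0.04  ]]
[ 0.449 -0.29   0.04 ]
```

View pics/w6.png

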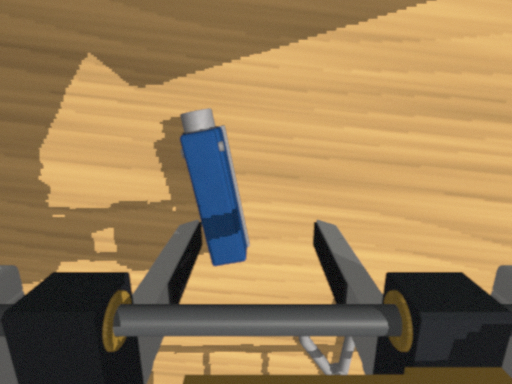

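The wrist view shows the stapler with its tail button at (200,120) and its nose at (228,262), yaw about 0.29, lying to the left between the fingers' line.

Run:
```python
from h import *
from bench import robot
o=robot.get_obs()
plan(o,[.4515,-.289,.029],.21,0)
```

```text
TCP target [ 0.4515 -0.289   0.107 ] dworld [ 0.0008 -0.036  -0.0884] | shift(now axes) [ 0.12 -1.8   4.42] | rot [ 0.02 -0.07 -0.83] | shift(after rot) [ 0.33 -1.77  4.42]
```

carry_out:
  deltas:
    - {"dx": 0,"dy": 0,"dz": 0,"wx": 0,"wy": -0.03,"wz": -0.42,"gripper": 60}
    - {"dx": 0,"dy": 0,"dz": 0,"wx": 0,"wy": -0.03,"wz": -0.42,"gripper": 60}
    - {"dx": 0.11,"dy": -0.6,"dz": 0,"wx": 0,"wy": 0,"wz": 0,"gripper": 60}
    - {"dx": 0.11,"dy": -0.6,"dz": 0,"wx": 0,"wy": 0,"wz": 0,"gripper": 60}
    - {"dx": 0.11,"dy": -0.57,"dz": 0,"wx": 0,"wy": 0,"wz": 0,"gripper": 60}
    - {"dx": 0,"dy": 0,"dz": 0.73,"wx": 0,"wy": 0,"wz": 0,"gripper": 60}
    - {"dx": 0,"dy": 0,"dz": 0.73,"wx": 0,"wy": 0,"wz": 0,"gripper": 60}
    - {"dx": 0,"dy": 0,"dz": 0.73,"wx": 0,"wy": 0,"wz": 0,"gripper": 60}
    - {"dx": 0,"dy": 0,"dz": 0.73,"wx": 0,"wy": 0,"wz": 0,"gripper": 60}
    - {"dx": 0,"dy": 0,"dz": 0.73,"wx": 0,"wy": 0,"wz": 0,"gripper": 60}
    - {"dx": 0,"dy": 0,"dz": 0.73,"wx": 0,"wy": 0,"wz": 0,"gripper": 60}
    - {"dx": 0,"dy": 0,"dz": 0,"wx": 0,"wy": 0,"wz": 0,"gripper": 60}

```text
time: 15.55
tool_pos: [0.4502, -0.2873, 0.1045]
ee_rot: [3.134, -0.006, -2.929]
wrist_force: [-0.5, 1.1, -0.3]
width: 0.0719
finger_force: 0.0
```

carry_out:
  deltas:
    - {"dx": 0,"dy": 0,"dz": 0,"wx": 0,"wy": 0,"wz": 0,"gripper": 120}
    - {"dx": 0,"dy": 0,"dz": 0,"wx": 0,"wy": 0,"wz": 0,"gripper": 150}
    - {"dx": 0,"dy": 0,"dz": 0,"wx": 0,"wy": 0,"wz": 0,"gripper": 180}
    - {"dx": 0,"dy": 0,"dz": 0,"wx": 0,"wy": 0,"wz": 0,"gripper": 255}
    - {"dx": 0,"dy": 0,"dz": 0,"wx": 0,"wy": 0,"wz": 0,"gripper": 255}
    - {"dx": 0,"dy": 0,"dz": 0,"wx": 0,"wy": 0,"wz": 0,"gripper": 255}
    - {"dx": 0,"dy": 0,"dz": 0,"wx": 0,"wy": 0,"wz": 0,"gripper": 255}
    - {"dx": 0,"dy": 0,"dz": 0,"wx": 0,"wy": 0,"wz": 0,"gripper": 255}

```text
time: 16.22
tool_pos: [0.4521, -0.2884, 0.1088]
ee_rot: [-3.141, -0.0, -2.928]
wrist_force: [0.1, -2.2, 2.5]
width: 0.0321
finger_force: 29.2
```

Run:
```python
from h import *
from bench import robot
o=robot.get_obs(); print(o["joint_positions"],o["tool_pos"],o["ee_rot"],o["wrist_force"])
plan(o,[.455,-.024,.070],.11,0)
```

```text
[-6.73235351e-01  1.77845530e-01  1.66714382e+00 -4.92645060e-04
  1.29663982e+00 -2.45780867e+00] [ 0.45214375 -0.28835741  0.10881381] [-3.14132139e+00 -3.90715877e-04 -2.92768233e+00] [ 0.06487118 -2.15683374  2.48719364]
TCP target [ 0.455 -0.024  0.148] dworld [0.0029 0.2644 0.0392] | shift(now axes) [-2.94 12.89 -1.96] | rot [-0.   -0.    0.87] | shift(after rot) [-1.59 13.12 -1.96]
```

carry_out:
  deltas:
    - {"dx": 0,"dy": 0,"dz": -0.4,"wx": 0,"wy": 0,"wz": 0,"gripper": 255}
    - {"dx": 0,"dy": 0,"dz": -0.8,"wx": 0,"wy": 0,"wz": 0,"gripper": 255}
    - {"dx": 0,"dy": 0,"dz": -0.8,"wx": 0,"wy": 0,"wz": 0.43,"gripper": 255}
    - {"dx": 0,"dy": 0,"dz": 0,"wx": 0,"wy": 0,"wz": 0.44,"gripper": 255}
    - {"dx": -0.11,"dy": 0.94,"dz": 0,"wx": 0,"wy": 0,"wz": 0,"gripper": 255}
    - {"dx": -0.11,"dy": 0.94,"dz": 0,"wx": 0,"wy": 0,"wz": 0,"gripper": 255}
    - {"dx": -0.11,"dy": 0.94,"dz": 0,"wx": 0,"wy": 0,"wz": 0,"gripper": 255}
    - {"dx": -0.11,"dy": 0.94,"dz": 0,"wx": 0,"wy": 0,"wz": 0,"gripper": 255}
    - {"dx": -0.11,"dy": 0.94,"dz": 0,"wx": 0,"wy": 0,"wz": 0,"gripper": 255}
    - {"dx": -0.11,"dy": 0.94,"dz": 0,"wx": 0,"wy": 0,"wz": 0,"gripper": 255}
    - {"dx": -0.11,"dy": 0.94,"dz": 0,"wx": 0,"wy": 0,"wz": 0,"gripper": 255}
    - {"dx": -0.11,"dy": 0.94,"dz": 0,"wx": 0,"wy": 0,"wz": 0,"gripper": 255}
    - {"dx": -0.11,"dy": 0.94,"dz": 0,"wx": 0,"wy": 0,"wz": 0,"gripper": 255}
    - {"dx": -0.11,"dy": 0.94,"dz": 0,"wx": 0,"wy": 0,"wz": 0,"gripper": 255}
    - {"dx": -0.11,"dy": 0.94,"dz": 0,"wx": 0,"wy": 0,"wz": 0,"gripper": 255}
    - {"dx": -0.11,"dy": 0.94,"dz": 0,"wx": 0,"wy": 0,"wz": 0,"gripper": 255}
    - {"dx": -0.11,"dy": 0.94,"dz": 0,"wx": 0,"wy": 0,"wz": 0,"gripper": 255}
    - {"dx": -0.11,"dy": 0.94,"dz": 0,"wx": 0,"wy": 0,"wz": 0,"gripper": 255}
    - {"dx": 0,"dy": 0,"dz": 0,"wx": 0,"wy": 0,"wz": 0,"gripper": 255}

```text
time: 17.8
tool_pos: [0.4524, -0.0195, 0.1476]
ee_rot: [3.136, -0.004, -3.029]
wrist_force: [0.4, -0.8, -3.1]
width: 0.032
finger_force: 29.2
```

carry_out:
  deltas:
    - {"dx": 0,"dy": 0,"dz": 0.6,"wx": 0,"wy": 0,"wz": 0,"gripper": 255}
    - {"dx": 0,"dy": 0,"dz": 0.6,"wx": 0,"wy": 0,"wz": 0,"gripper": 255}
    - {"dx": 0,"dy": 0,"dz": 0.4,"wx": 0,"wy": 0,"wz": 0,"gripper": 255}
    - {"dx": 0,"dy": 0,"dz": 0.2,"wx": 0,"wy": 0,"wz": 0,"gripper": 255}
    - {"dx": 0,"dy": 0,"dz": 0,"wx": 0,"wy": 0,"wz": 0,"gripper": 255}
    - {"dx": 0,"dy": 0,"dz": 0,"wx": 0,"wy": 0,"wz": 0,"gripper": 255}

```text
time: 18.3
tool_pos: [0.4534, -0.0229, 0.1123]
ee_rot: [3.139, -0.002, -3.032]
wrist_force: [0.4, -0.6, -2.6]
width: 0.0322
finger_force: 29.2
```

carry_out:
  deltas:
    - {"dx": 0,"dy": 0,"dz": 0.14,"wx": 0,"wy": 0,"wz": 0,"gripper": 255}
    - {"dx": 0,"dy": 0,"dz": 0,"wx": 0,"wy": 0,"wz": 0,"gripper": 255}
    - {"dx": 0,"dy": 0,"dz": 0,"wx": 0,"wy": 0,"wz": 0,"gripper": 160}
    - {"dx": 0,"dy": 0,"dz": 0,"wx": 0,"wy": 0,"wz": 0,"gripper": 80}
    - {"dx": 0,"dy": 0,"dz": 0,"wx": 0,"wy": 0,"wz": 0,"gripper": 80}
    - {"dx": 0,"dy": 0,"dz": 0,"wx": 0,"wy": 0,"wz": 0,"gripper": 80}
    - {"dx": 0.3,"dy": 0,"dz": -0.9,"wx": 0,"wy": 0,"wz": 0,"gripper": 80}
    - {"dx": 0.8,"dy": 0,"dz": -0.9,"wx": 0,"wy": 0,"wz": 0,"gripper": 80}
    - {"dx": 0.8,"dy": 0,"dz": -0.9,"wx": 0,"wy": 0,"wz": 0,"gripper": 80}
    - {"dx": 0.8,"dy": 0,"dz": -0.9,"wx": 0,"wy": 0,"wz": 0,"gripper": 80}
    - {"dx": 0.8,"dy": 0,"dz": -0.9,"wx": 0,"wy": 0,"wz": 0,"gripper": 80}
    - {"dx": 0,"dy": 0,"dz": 0,"wx": 0,"wy": -0.85,"wz": 0,"gripper": 80}
    - {"dx": 0,"dy": 0,"dz": 0,"wx": 0,"wy": -0.85,"wz": 0,"gripper": 80}
    - {"dx": 0,"dy": 0,"dz": 0,"wx": 0,"wy": -0.85,"wz": 0,"gripper": 80}
    - {"dx": 0,"dy": 0,"dz": 0,"wx": 0,"wy": -0.85,"wz": 0,"gripper": 80}
    - {"dx": 0,"dy": 0,"dz": 0,"wx": 0,"wy": -0.85,"wz": 0,"gripper": 80}
    - {"dx": 0,"dy": 0,"dz": 0,"wx": 0,"wy": -0.85,"wz": 0,"gripper": 80}
    - {"dx": 0,"dy": 0,"dz": 0,"wx": 0,"wy": 0,"wz": 0,"gripper": 80}
    - {"dx": 0,"dy": 0,"dz": 0,"wx": 0,"wy": 0,"wz": 0,"gripper": 80}

```text
time: 19.88
tool_pos: [0.3834, -0.0307, 0.1995]
ee_rot: [3.139, 0.609, -3.035]
wrist_force: [-0.1, -0.1, 0.1]
width: 0.0648
finger_force: 0.0
```

Run:
```python
from h import *
from bench import robot,eyes
np.set_printoptions(precision=4,suppress=True)
o=robot.get_obs(); print(o["joint_positions"])
c=eyes.get_calibration("wrist"); im=eyes.snapshot("wrist"); cv2.imwrite("pics/w7.png",im[:,:,::-1])
json.dump({k:np.array(v).tolist() for k,v in c.items()},open("w7.json","w"))
t=eyes.get_calibration("top"); it=eyes.snapshot("top")
H,S,V=cv2.split(cv2.cvtColor(it,cv2.COLOR_RGB2HSV)); bl=blobs((H>100)&(H<130)&(S>100)&(V>40))
print([ (cv2.minAreaRect(b),onz(t,cv2.boxPoints(cv2.minAreaRect(b)),.041)[:,:2].round(3).tolist()) for b in bl[:2]])
plan(o,[.4534,-.0229,.031],.11,np.radians(35))
```

```text
[-0.4269 -0.6189  2.2102  0.347   1.038  -2.204 ]
[(((275.4459228515625, 226.67567443847656), (37.64736557006836, 8.219949722290039), 80.53767395019531), [[0.508, -0.0], [0.512, -0.025], [0.4, -0.046], [0.396, -0.021]])]
TCP target [ 0.4089 -0.0278  0.0949] dworld [ 0.0256  0.0029 -0.1046] | shift(now axes) [ 1.94 -0.01  5.03] | rot [ 0.   -0.02 -0.02] | shift(after rot) [1.95 0.   5.02]
```

View pics/w7.png

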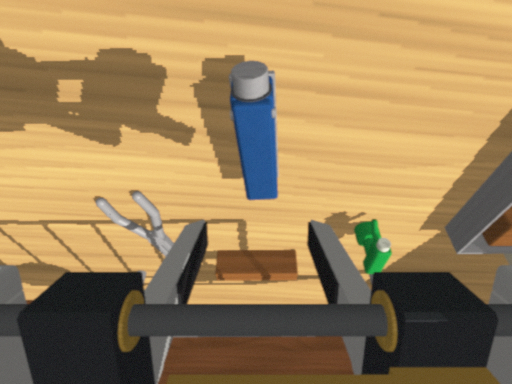

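The wrist view shows the stapler with its button at (250,75) and its nose top at (247–277, 197). The unobstructed batten spans (216–298, 250–280), and the pliers and nozzle are untouched.

Run:
```python
from h import *
np.set_printoptions(precision=4,suppress=True)
c=json.load(open("w7.json")); im=cv2.imread("pics/w7.png"); H,S,V=cv2.split(cv2.cvtColor(im,cv2.COLOR_BGR2HSV))
m=((H>100)&(H<130)&(S>100)&(V>40)); b=blobs(m)[0]; mm=np.zeros_like(H); cv2.drawContours(mm,[b],-1,1,-1)
for r in range(95,204,8):
    x=np.where(mm[r])[0]; print(r,x.min() if len(x) else None,x.max() if len(x) else None,end="; ")
print(b[:,0,1].max())
C=[(233,103),(275,101),(277,196.5),(248,198.5)]
mb=(H<15)&(S>130)&(V<185); mb[:243]=0; mb[290:]=0; mb[:,:205]=0; mb[:,310:]=0
b=max(blobs(cv2.morphologyEx(mb.astype(np.uint8),cv2.MORPH_CLOSE,np.ones((3,3)))),key=cv2.contourArea)
print("\nbatten hull",cv2.approxPolyDP(cv2.convexHull(b),2,True)[:,0].tolist())
Vb=cv2.GaussianBlur(V,(5,3),0).astype(int)
for col in range(222,296,12):
    g=np.diff(Vb[255:275,col-3:col+4].mean(1)); print(col,255+np.argmax(g)+.5,g.max().round(),end="; ")
```

```text
95 269 272; 103 231 273; 111 233 270; 119 234 273; 127 235 274; 135 237 274; 143 238 274; 151 240 275; 159 241 275; 167 242 275; 175 244 276; 183 246 275; 191 247 276; 199 None None; 198

batten hull [[294, 251], [295, 279], [217, 279], [218, 251]]
222 272.5 9.0; 234 273.5 19.0; 246 273.5 18.0; 258 272.5 16.0; 270 272.5 9.0; 282 272.5 19.0; 294 272.5 14.0;
```

Run:
```python
from h import *
from bench import robot
np.set_printoptions(precision=4,suppress=True)
c=json.load(open("w7.json"))
T=np.vstack([onz(c,[(231.5,104),(274,102)],.045)]); N=np.vstack([onz(c,[(247.3,197),(277,196)],.037)])
print("tail",T,"nose",N,"w",np.linalg.norm(T[0]-T[1]),np.linalg.norm(N[0]-N[1]))
d=N.mean(0)-T.mean(0); print("len",np.linalg.norm(d[:2]),"psi",np.arctan2(d[1],d[0]),"centre",(N.mean(0)+T.mean(0))/2)
for z,r,a,b in ((.04,272.8,216,298),(0,250.5,217.5,296.5)):
    B=onz(c,[(a,r),(b,r)],z); e=B[0]-B[1]; print("batten",B,np.linalg.norm(e),B.mean(0),"yaw",np.arctan2(e[0],-e[1]))
```

```text
tail [[ 0.3942 -0.0468  0.045 ]
 [ 0.3894 -0.0181  0.045 ]] nose [[ 0.5062 -0.0267  0.037 ]
 [ 0.5014  0.0024  0.037 ]] w 0.029107103507979674 0.029498352150370305
len 0.11385693691650044 psi 0.17967875349566284 centre [ 0.4478 -0.0223  0.041 ]
batten [[ 0.6824 -0.0567  0.04  ]
 [ 0.6699  0.06    0.04  ]] 0.11730160089704256 [0.6761 0.0017 0.04  ] yaw 0.10689340148878233
batten [[ 0.6911 -0.0577  0.    ]
 [ 0.6781  0.063   0.    ]] 0.1214123513360831 [0.6846 0.0026 0.    ] yaw 0.10731187946562558
```

Run:
```python
from h import *
from bench import robot
o=robot.get_obs()
plan(o,[.449,-.0222,.08],.18,np.radians(35))
plan(o,[.449,-.0222,.031],.18,np.radians(35))
```

```text
TCP target [ 0.405  -0.0302  0.1439] dworld [ 0.0203  0.0005 -0.057 ] | shift(now axes) [ 0.8  -0.09  2.91] | rot [-0.33 -0.01 -0.49] | shift(after rot) [ 0.81 -0.16  2.91]
TCP target [ 0.405  -0.0302  0.0949] dworld [ 0.0203  0.0005 -0.106 ] | shift(now axes) [ 2.21 -0.09  4.92] | rot [-0.33 -0.01 -0.49] | shift(after rot) [ 2.22 -0.16  4.92]
```

carry_out:
  deltas:
    - {"dx": 0,"dy": 0,"dz": 0,"wx": -0.17,"wy": 0,"wz": -0.25,"gripper": 80}
    - {"dx": 0,"dy": 0,"dz": 0,"wx": -0.17,"wy": 0,"wz": -0.25,"gripper": 80}
    - {"dx": 0.2,"dy": -0.04,"dz": 0.73,"wx": 0,"wy": 0,"wz": 0,"gripper": 80}
    - {"dx": 0.2,"dy": -0.04,"dz": 0.73,"wx": 0,"wy": 0,"wz": 0,"gripper": 80}
    - {"dx": 0.2,"dy": -0.04,"dz": 0.73,"wx": 0,"wy": 0,"wz": 0,"gripper": 80}
    - {"dx": 0.2,"dy": -0.04,"dz": 0.73,"wx": 0,"wy": 0,"wz": 0,"gripper": 80}
    - {"dx": 0.235,"dy": 0,"dz": 0.335,"wx": 0,"wy": 0,"wz": 0,"gripper": 80}
    - {"dx": 0.235,"dy": 0,"dz": 0.335,"wx": 0,"wy": 0,"wz": 0,"gripper": 80}
    - {"dx": 0.235,"dy": 0,"dz": 0.335,"wx": 0,"wy": 0,"wz": 0,"gripper": 80}
    - {"dx": 0.235,"dy": 0,"dz": 0.335,"wx": 0,"wy": 0,"wz": 0,"gripper": 80}
    - {"dx": 0.235,"dy": 0,"dz": 0.335,"wx": 0,"wy": 0,"wz": 0,"gripper": 80}
    - {"dx": 0.235,"dy": 0,"dz": 0.335,"wx": 0,"wy": 0,"wz": 0,"gripper": 80}
    - {"dx": 0,"dy": 0,"dz": 0,"wx": 0,"wy": 0,"wz": 0,"gripper": 80}
    - {"dx": 0,"dy": 0,"dz": 0,"wx": 0,"wy": 0,"wz": 0,"gripper": 120}
    - {"dx": 0,"dy": 0,"dz": 0,"wx": 0,"wy": 0,"wz": 0,"gripper": 150}
    - {"dx": 0,"dy": 0,"dz": 0,"wx": 0,"wy": 0,"wz": 0,"gripper": 255}
    - {"dx": 0,"dy": 0,"dz": 0,"wx": 0,"wy": 0,"wz": 0,"gripper": 255}
    - {"dx": 0,"dy": 0,"dz": 0,"wx": 0,"wy": 0,"wz": 0,"gripper": 255}
    - {"dx": 0,"dy": 0,"dz": 0,"wx": 0,"wy": 0,"wz": 0,"gripper": 255}

```text
time: 21.57
tool_pos: [0.4051, -0.0302, 0.0942]
ee_rot: [-3.141, 0.612, -2.96]
wrist_force: [-1.3, -1.8, 1.3]
width: 0.0317
finger_force: 30.0
```

Run:
```python
from h import *
from bench import robot,eyes
np.set_printoptions(precision=4,suppress=True)
o=robot.get_obs(); print(o["joint_positions"],o["wrist_force"])
c=eyes.get_calibration("wrist"); im=eyes.snapshot("wrist"); cv2.imwrite("pics/w8.png",im[:,:,::-1])
json.dump({k:np.array(v).tolist() for k,v in c.items()},open("w8.json","w"))
R=Ro.from_euler("xyz",o["ee_rot"]).as_matrix(); g=o["tool_pos"]+.078*R[:,2]; print("grip",g)
H,S,V=cv2.split(cv2.cvtColor(im,cv2.COLOR_RGB2HSV)); mm=(H>100)&(H<130)&(S>100)&(V>40)
for r in range(60,280,12):
    x=np.where(mm[r])[0]; print(r,(x.min(),x.max(),len(x)) if len(x) else None,end="; ")
plan(o,[.6203-.02,-.0044-.002,g[2]+.012],.107,np.radians(35))
```

```text
[-0.4251 -0.3973  2.3157  0.4931  0.7633 -2.4581] [-1.2772 -1.8033  1.2993]
grip [ 0.4491 -0.0221  0.0303]
60 None; 72 None; 84 None; 96 None; 108 None; 120 None; 132 None; 144 None; 156 None; 168 (np.int64(225), np.int64(289), 4); 180 None; 192 (np.int64(223), np.int64(291), 12); 204 (np.int64(224), np.int64(290), 60); 216 (np.int64(226), np.int64(288), 63); 228 (np.int64(227), np.int64(287), 61); 240 (np.int64(228), np.int64(287), 60); 252 (np.int64(230), np.int64(285), 56); 264 (np.int64(233), np.int64(281), 49); 276 (np.int64(235), np.int64(280), 46); TCP target [ 0.5558 -0.0112  0.1062] dworld [0.1508 0.019  0.012 ] | shift(now axes) [-6.56 -0.43  3.86] | rot [0.36 0.01 0.51] | shift(after rot) [-6.57  0.14  3.86]
```

View pics/w8.png

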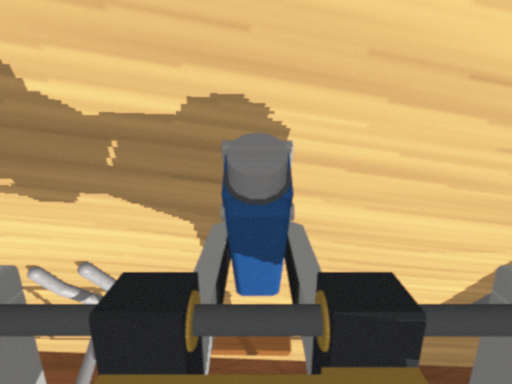

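The wrist view shows the stapler gripped square and symmetric, with the button at (258,160) fully out, columns 224–290. I'll lift it 12 mm, straighten it to the rack's yaw, and bring it to about 20 mm short of the batten.

carry_out:
  deltas:
    - {"dx": -0.17,"dy": 0,"dz": -0.25,"wx": 0,"wy": 0,"wz": 0,"gripper": 255}
    - {"dx": -0.17,"dy": 0,"dz": -0.25,"wx": 0,"wy": 0,"wz": 0,"gripper": 255}
    - {"dx": 0,"dy": 0,"dz": 0,"wx": 0.18,"wy": 0,"wz": 0.255,"gripper": 255}
    - {"dx": 0,"dy": 0,"dz": 0,"wx": 0.18,"wy": 0,"wz": 0.255,"gripper": 255}
    - {"dx": -0.62,"dy": 0.01,"dz": 0.435,"wx": 0,"wy": 0,"wz": 0,"gripper": 255}
    - {"dx": -0.62,"dy": 0.01,"dz": 0.435,"wx": 0,"wy": 0,"wz": 0,"gripper": 255}
    - {"dx": -0.62,"dy": 0.01,"dz": 0.435,"wx": 0,"wy": 0,"wz": 0,"gripper": 255}
    - {"dx": -0.62,"dy": 0.01,"dz": 0.435,"wx": 0,"wy": 0,"wz": 0,"gripper": 255}
    - {"dx": -0.62,"dy": 0.01,"dz": 0.435,"wx": 0,"wy": 0,"wz": 0,"gripper": 255}
    - {"dx": -0.62,"dy": 0.01,"dz": 0.435,"wx": 0,"wy": 0,"wz": 0,"gripper": 255}
    - {"dx": -0.62,"dy": 0.01,"dz": 0.435,"wx": 0,"wy": 0,"wz": 0,"gripper": 255}
    - {"dx": -0.62,"dy": 0.01,"dz": 0.435,"wx": 0,"wy": 0,"wz": 0,"gripper": 255}
    - {"dx": -0.62,"dy": 0.02,"dz": 0.435,"wx": 0,"wy": 0,"wz": 0,"gripper": 255}
    - {"dx": -0.62,"dy": 0.02,"dz": 0.435,"wx": 0,"wy": 0,"wz": 0,"gripper": 255}
    - {"dx": 0,"dy": 0,"dz": 0,"wx": 0,"wy": 0,"wz": 0,"gripper": 255}
    - {"dx": 0,"dy": 0,"dz": 0,"wx": 0,"wy": 0,"wz": 0,"gripper": 255}

```text
time: 22.95
tool_pos: [0.5546, -0.0109, 0.1049]
ee_rot: [3.14, 0.608, -3.035]
wrist_force: [-0.9, -0.4, -3.9]
width: 0.0317
finger_force: 30.0
```

Run:
```python
from h import *
from bench import robot,eyes
np.set_printoptions(precision=4,suppress=True)
o=robot.get_obs(); print(o["joint_positions"],o["wrist_force"],o["ee_rot"])
R=Ro.from_euler("xyz",o["ee_rot"]).as_matrix(); g=o["tool_pos"]+.078*R[:,2]; print("grip",g)
t=eyes.get_calibration("top"); im=eyes.snapshot("top"); cv2.imwrite("pics/t9.png",im[:,:,::-1])
H,S,V=cv2.split(cv2.cvtColor(im,cv2.COLOR_RGB2HSV)); mm=(H>100)&(H<130)&(S>100)&(V>30)
for b in blobs(mm,5)[:3]: print(cv2.contourArea(b),onz(t,cv2.boxPoints(cv2.minAreaRect(b)),.05)[:,:2].round(3).tolist())
plan(o,[.6203-.01,-.0044-.001,.0305],.107,np.radians(35))
```

```text
[-0.2032 -0.0284  2.0018  0.3145  0.6065 -2.0894] [-0.8804 -0.367  -3.9232] [ 3.1396  0.6083 -3.0345]
grip [ 0.5989 -0.0059  0.0409]
74.0 [[0.659, 0.013], [0.66, -0.001], [0.596, -0.009], [0.594, 0.005]]
TCP target [ 0.5658 -0.0102  0.0944] dworld [ 0.0112  0.0007 -0.0105] | shift(now axes) [-0.16 -0.03  0.75] | rot [ 0.02 -0.02  0.  ] | shift(after rot) [-0.16 -0.03  0.75]
```

carry_out:
  deltas:
    - {"dx": -0.03,"dy": 0,"dz": 0.15,"wx": 0,"wy": 0,"wz": 0,"gripper": 255}
    - {"dx": -0.03,"dy": 0,"dz": 0.15,"wx": 0,"wy": 0,"wz": 0,"gripper": 255}
    - {"dx": -0.03,"dy": 0,"dz": 0.15,"wx": 0,"wy": 0,"wz": 0,"gripper": 255}
    - {"dx": -0.03,"dy": 0,"dz": 0.15,"wx": 0,"wy": 0,"wz": 0,"gripper": 255}
    - {"dx": -0.03,"dy": 0,"dz": 0.13,"wx": 0,"wy": 0,"wz": 0,"gripper": 255}
    - {"dx": 0,"dy": 0,"dz": 0,"wx": 0,"wy": 0,"wz": 0,"gripper": 255}
    - {"dx": 0,"dy": 0,"dz": 0,"wx": 0,"wy": 0,"wz": 0,"gripper": 255}

```text
time: 23.58
tool_pos: [0.5656, -0.0101, 0.095]
ee_rot: [3.141, 0.61, -3.035]
wrist_force: [0.9, 0.4, -3.7]
width: 0.0316
finger_force: 30.0
```

carry_out:
  deltas:
    - {"dx": -0.082,"dy": 0,"dz": 0.057,"wx": 0,"wy": 0,"wz": 0,"gripper": 255}
    - {"dx": -0.082,"dy": 0,"dz": 0.057,"wx": 0,"wy": 0,"wz": 0,"gripper": 255}
    - {"dx": -0.082,"dy": 0,"dz": 0.057,"wx": 0,"wy": 0,"wz": 0,"gripper": 255}
    - {"dx": 0,"dy": 0,"dz": 0,"wx": 0,"wy": 0,"wz": 0,"gripper": 255}

```text
time: 23.92
tool_pos: [0.572, -0.0094, 0.0954]
ee_rot: [3.141, 0.611, -3.035]
wrist_force: [-0.6, -0.1, -2.7]
width: 0.0317
finger_force: 30.0
```

carry_out:
  deltas:
    - {"dx": -0.07,"dy": 0,"dz": 0.075,"wx": 0,"wy": 0,"wz": 0,"gripper": 255}
    - {"dx": -0.082,"dy": 0,"dz": 0.057,"wx": 0,"wy": 0,"wz": 0,"gripper": 255}
    - {"dx": 0,"dy": 0,"dz": 0,"wx": 0,"wy": 0,"wz": 0,"gripper": 255}
    - {"dx": 0,"dy": 0,"dz": 0,"wx": 0,"wy": 0,"wz": 0,"gripper": 255}

```text
time: 24.25
tool_pos: [0.5732, -0.0093, 0.0946]
ee_rot: [3.141, 0.605, -3.033]
wrist_force: [-23.0, -4.2, 12.8]
width: 0.0317
finger_force: 30.0
```

carry_out:
  deltas:
    - {"dx": -0.05,"dy": 0,"dz": 0.04,"wx": 0,"wy": 0,"wz": 0,"gripper": 255}
    - {"dx": -0.04,"dy": 0,"dz": 0.03,"wx": 0,"wy": 0,"wz": 0,"gripper": 255}
    - {"dx": 0,"dy": 0,"dz": 0,"wx": 0,"wy": 0,"wz": 0,"gripper": 255}

```text
time: 24.5
tool_pos: [0.5745, -0.0092, 0.0948]
ee_rot: [3.141, 0.603, -3.032]
wrist_force: [-34.3, -6.1, 21.2]
width: 0.0317
finger_force: 30.0
```

Contact with the batten shows clearly at −34 N. I'll ease off to a light contact before releasing.

carry_out:
  deltas:
    - {"dx": 0.08,"dy": 0,"dz": -0.06,"wx": 0,"wy": 0,"wz": 0,"gripper": 255}
    - {"dx": 0.04,"dy": 0,"dz": -0.03,"wx": 0,"wy": 0,"wz": 0,"gripper": 255}
    - {"dx": 0,"dy": 0,"dz": 0,"wx": 0,"wy": 0,"wz": 0,"gripper": 255}

```text
time: 24.75
tool_pos: [0.5739, -0.0092, 0.0947]
ee_rot: [3.141, 0.608, -3.034]
wrist_force: [-11.1, -2.6, 5.8]
width: 0.0318
finger_force: 30.0
```

carry_out:
  deltas:
    - {"dx": 0.035,"dy": 0,"dz": -0.03,"wx": 0,"wy": 0,"wz": 0,"gripper": 255}
    - {"dx": 0,"dy": 0,"dz": 0,"wx": 0,"wy": 0,"wz": 0,"gripper": 255}
    - {"dx": 0,"dy": 0,"dz": 0,"wx": 0,"wy": 0,"wz": 0,"gripper": 150}
    - {"dx": 0,"dy": 0,"dz": 0,"wx": 0,"wy": 0,"wz": 0,"gripper": 110}
    - {"dx": 0,"dy": 0,"dz": 0,"wx": 0,"wy": 0,"wz": 0,"gripper": 90}
    - {"dx": 0,"dy": 0,"dz": 0,"wx": 0,"wy": 0,"wz": 0,"gripper": 90}
    - {"dx": 0,"dy": 0,"dz": -0.4,"wx": 0,"wy": 0,"wz": 0,"gripper": 90}
    - {"dx": 0,"dy": 0,"dz": -0.8,"wx": 0,"wy": 0,"wz": 0,"gripper": 90}
    - {"dx": 0,"dy": 0,"dz": -0.8,"wx": 0,"wy": 0,"wz": 0,"gripper": 90}
    - {"dx": 0,"dy": 0,"dz": -0.8,"wx": 0,"wy": 0,"wz": 0,"gripper": 90}
    - {"dx": 0,"dy": 0,"dz": -0.8,"wx": 0,"wy": 0,"wz": 0,"gripper": 90}
    - {"dx": 0,"dy": 0,"dz": -0.8,"wx": 0,"wy": 0,"wz": 0,"gripper": 90}
    - {"dx": 0.3,"dy": 0,"dz": -0.8,"wx": 0,"wy": 0,"wz": 0,"gripper": 90}
    - {"dx": 0.6,"dy": 0,"dz": -0.6,"wx": 0,"wy": 0,"wz": 0,"gripper": 255}
    - {"dx": 0.8,"dy": 0,"dz": -0.4,"wx": 0,"wy": 0,"wz": 0,"gripper": 255}
    - {"dx": 0.8,"dy": 0,"dz": -0.4,"wx": 0,"wy": 0,"wz": 0,"gripper": 255}
    - {"dx": 0,"dy": 0,"dz": 0,"wx": 0,"wy": 0,"wz": 0,"gripper": 255}
    - {"dx": 0,"dy": 0,"dz": 0,"wx": 0,"wy": 0,"wz": 0,"gripper": 255}

```text
time: 26.25
tool_pos: [0.4578, -0.0219, 0.1751]
ee_rot: [3.141, 0.612, -3.036]
wrist_force: [-0.8, -0.1, 1.0]
width: 0.0311
finger_force: 0.0
```

```bash
cat > look.py <<'E'
from h import *
from bench import robot,eyes
np.set_printoptions(precision=4,suppress=True)
o=robot.get_obs(); c=eyes.get_calibration("wrist"); im=eyes.snapshot("wrist"); cv2.imwrite("pics/w10.png",im[:,:,::-1])
H,S,V=cv2.split(cv2.cvtColor(im,cv2.COLOR_RGB2HSV)); mm=((H>100)&(H<130)&(S>100)&(V>30)).astype(np.uint8)
b=blobs(mm)[0]; k=np.zeros_like(mm); cv2.drawContours(k,[b],-1,1,-1); ys=np.where(k.any(1))[0]
print("rows",ys.min(),ys.max())
for r in range(ys.min(),ys.max()+1,max(1,(ys.max()-ys.min())//10)):
    x=np.where(k[r])[0]; print(r,x.min(),x.max(),end="; ")
x0=int(b[:,0,0].mean()); print("\ncol",x0,"above:",[(r,H[r,x0],S[r,x0],V[r,x0]) for r in range(max(0,ys.min()-34),ys.min()+6,2)])
json.dump({k:np.array(v).tolist() for k,v in c.items()},open("w10.json","w"))
E
python3 look.py
python3 - <<'E'
from h import *
from bench import robot
o=robot.get_obs(); th=np.radians(35); psi=.107; R=Rt(psi,th); h=np.array([np.cos(psi),np.sin(psi),0])
for back in (.025,):
    P=np.array([.5428,-.0127,.026])-back*h
    g=P-.097*R[:,2]+.008*R[:,0]+.078*R[:,2]
    plan(o,g,psi,th)
E
```

```text
rows 199 262
199 273 273; 205 242 273; 211 243 272; 217 243 272; 223 243 272; 229 243 271; 235 244 271; 241 244 271; 247 245 271; 253 245 271; 259 246 270; 
col 257 above: [(165, np.uint8(19), np.uint8(123), np.uint8(237)), (167, np.uint8(19), np.uint8(126), np.uint8(232)), (169, np.uint8(18), np.uint8(123), np.uint8(228)), (171, np.uint8(19), np.uint8(121), np.uint8(227)), (173, np.uint8(17), np.uint8(95), np.uint8(182)), (175, np.uint8(20), np.uint8(7), np.uint8(114)), (177, np.uint8(30), np.uint8(2), np.uint8(113)), (179, np.uint8(30), np.uint8(2), np.uint8(117)), (181, np.uint8(38), np.uint8(9), np.uint8(119)), (183, np.uint8(0), np.uint8(6), np.uint8(118)), (185, np.uint8(18), np.uint8(11), np.uint8(119)), (187, np.uint8(15), np.uint8(4), np.uint8(117)), (189, np.uint8(170), np.uint8(6), np.uint8(118)), (191, np.uint8(8), np.uint8(9), np.uint8(119)), (193, np.uint8(15), np.uint8(4), np.uint8(121)), (195, np.uint8(10), np.uint8(5), np.uint8(153)), (197, np.uint8(173), np.uint8(6), np.uint8(163)), (199, np.uint8(0), np.uint8(8), np.uint8(166)), (201, np.uint8(10), np.uint8(5), np.uint8(166)), (203, np.uint8(12), np.uint8(8), np.uint8(169))]
TCP target [ 0.4561 -0.022   0.1009] dworld [-0.0024 -0.0001 -0.0745] | shift(now axes) [2.24 0.01 2.98] | rot [-0.    0.02 -0.  ] | shift(after rot) [2.23 0.01 2.98]
```

Run:
```python
from h import *
np.set_printoptions(precision=4,suppress=True)
c=json.load(open("w10.json")); im=cv2.imread("pics/w10.png"); H,S,V=cv2.split(cv2.cvtColor(im,cv2.COLOR_BGR2HSV))
x=np.where((S[184,230:290]<30))[0]+230; print("btn cols row184",x.min(),x.max())
print("btn top",onz(c,[(257,194)],.039),"btn bottom",onz(c,[(257,173.5)],.013))
T=onz(c,[(241.5,205),(274,205)],.045); N=onz(c,[(246,262.5),(271,262.5)],.037); d=N.mean(0)-T.mean(0)
print("tail",T.mean(0),"nose",N.mean(0),"psi",np.arctan2(d[1],d[0]))
print("col 257 below nose:",[(r,H[r,257],S[r,257],V[r,257]) for r in range(256,290,2)])
m=(H<15)&(S>130)&(V<185); 
for r in (264,268,272,276,280,284): 
    q=np.where(m[r,190:330])[0]+190; print(r,q.min() if len(q) else 0,q.max() if len(q) else 0,len(q))
```

```text
btn cols row184 240 271
btn top [[ 0.5429 -0.0127  0.039 ]] btn bottom [[ 0.5458 -0.0124  0.013 ]]
tail [ 0.5503 -0.0113  0.045 ] nose [0.6759 0.0034 0.037 ] psi 0.11626454935917115
col 257 below nose: [(256, np.uint8(107), np.uint8(183), np.uint8(142)), (258, np.uint8(107), np.uint8(183), np.uint8(145)), (260, np.uint8(107), np.uint8(182), np.uint8(144)), (262, np.uint8(114), np.uint8(109), np.uint8(122)), (264, np.uint8(13), np.uint8(165), np.uint8(122)), (266, np.uint8(14), np.uint8(170), np.uint8(165)), (268, np.uint8(14), np.uint8(169), np.uint8(174)), (270, np.uint8(14), np.uint8(168), np.uint8(167)), (272, np.uint8(14), np.uint8(164), np.uint8(179)), (274, np.uint8(16), np.uint8(144), np.uint8(200)), (276, np.uint8(16), np.uint8(124), np.uint8(154)), (278, np.uint8(18), np.uint8(125), np.uint8(143)), (280, np.uint8(18), np.uint8(126), np.uint8(222)), (282, np.uint8(20), np.uint8(122), np.uint8(237)), (284, np.uint8(19), np.uint8(124), np.uint8(234)), (286, np.uint8(19), np.uint8(124), np.uint8(234)), (288, np.uint8(19), np.uint8(125), np.uint8(228))]
264 230 285 55
268 229 285 57
272 229 286 54
276 0 0 0
280 0 0 0
284 0 0 0
```

The measured button face is (0.544, −0.0126), as expected. The nose sits on the batten's middle (columns 229–286 against 246–271). Closed fingertips go behind the button next.

carry_out:
  deltas:
    - {"dx": 0.28,"dy": 0,"dz": 0.37,"wx": 0,"wy": 0,"wz": 0,"gripper": 255}
    - {"dx": 0.28,"dy": 0,"dz": 0.37,"wx": 0,"wy": 0,"wz": 0,"gripper": 255}
    - {"dx": 0.28,"dy": 0,"dz": 0.37,"wx": 0,"wy": 0,"wz": 0,"gripper": 255}
    - {"dx": 0.28,"dy": 0,"dz": 0.37,"wx": 0,"wy": 0,"wz": 0,"gripper": 255}
    - {"dx": 0.28,"dy": 0,"dz": 0.37,"wx": 0,"wy": 0,"wz": 0,"gripper": 255}
    - {"dx": 0.28,"dy": 0,"dz": 0.37,"wx": 0,"wy": 0,"wz": 0,"gripper": 255}
    - {"dx": 0.28,"dy": 0,"dz": 0.37,"wx": 0,"wy": 0,"wz": 0,"gripper": 255}
    - {"dx": 0.28,"dy": 0,"dz": 0.37,"wx": 0,"wy": 0,"wz": 0,"gripper": 255}
    - {"dx": 0,"dy": 0,"dz": 0,"wx": 0,"wy": 0,"wz": 0,"gripper": 255}

```text
time: 27.05
tool_pos: [0.4538, -0.0215, 0.0973]
ee_rot: [3.138, 0.606, -3.036]
wrist_force: [-0.3, 0.7, -0.7]
width: 0.0005
finger_force: 0.0
```

carry_out:
  deltas:
    - {"dx": -0.123,"dy": 0,"dz": 0.086,"wx": 0,"wy": 0,"wz": 0,"gripper": 255}
    - {"dx": -0.123,"dy": 0,"dz": 0.086,"wx": 0,"wy": 0,"wz": 0,"gripper": 255}
    - {"dx": -0.123,"dy": 0,"dz": 0.086,"wx": 0,"wy": 0,"wz": 0,"gripper": 255}
    - {"dx": -0.123,"dy": 0,"dz": 0.086,"wx": 0,"wy": 0,"wz": 0,"gripper": 255}
    - {"dx": -0.123,"dy": 0,"dz": 0.086,"wx": 0,"wy": 0,"wz": 0,"gripper": 255}
    - {"dx": -0.123,"dy": 0,"dz": 0.086,"wx": 0,"wy": 0,"wz": 0,"gripper": 255}
    - {"dx": -0.123,"dy": 0,"dz": 0.086,"wx": 0,"wy": 0,"wz": 0,"gripper": 255}
    - {"dx": 0,"dy": 0,"dz": 0,"wx": 0,"wy": 0,"wz": 0,"gripper": 255}

```text
time: 27.72
tool_pos: [0.4768, -0.0197, 0.1006]
ee_rot: [3.141, 0.611, -3.035]
wrist_force: [1.1, 0.2, 0.0]
width: 0.0002
finger_force: 0.0
```

carry_out:
  deltas:
    - {"dx": -0.082,"dy": 0,"dz": 0.057,"wx": 0,"wy": 0,"wz": 0,"gripper": 255}
    - {"dx": -0.082,"dy": 0,"dz": 0.057,"wx": 0,"wy": 0,"wz": 0,"gripper": 255}
    - {"dx": -0.082,"dy": 0,"dz": 0.057,"wx": 0,"wy": 0,"wz": 0,"gripper": 255}
    - {"dx": 0,"dy": 0,"dz": 0,"wx": 0,"wy": 0,"wz": 0,"gripper": 255}

```text
time: 28.05
tool_pos: [0.4823, -0.0191, 0.1002]
ee_rot: [3.141, 0.61, -3.035]
wrist_force: [0.3, -0.5, 1.0]
width: 0.0006
finger_force: 0.0
```

carry_out:
  deltas:
    - {"dx": -0.082,"dy": 0,"dz": 0.057,"wx": 0,"wy": 0,"wz": 0,"gripper": 255}
    - {"dx": -0.082,"dy": 0,"dz": 0.057,"wx": 0,"wy": 0,"wz": 0,"gripper": 255}
    - {"dx": -0.082,"dy": 0,"dz": 0.057,"wx": 0,"wy": 0,"wz": 0,"gripper": 255}
    - {"dx": 0,"dy": 0,"dz": 0,"wx": 0,"wy": 0,"wz": 0,"gripper": 255}

```text
time: 28.38
tool_pos: [0.4877, -0.0184, 0.1]
ee_rot: [3.141, 0.609, -3.034]
wrist_force: [-5.1, -0.4, 2.4]
width: 0.0002
finger_force: 2.4
```

carry_out:
  deltas:
    - {"dx": -0.082,"dy": 0,"dz": 0.057,"wx": 0,"wy": 0,"wz": 0,"gripper": 255}
    - {"dx": -0.082,"dy": 0,"dz": 0.057,"wx": 0,"wy": 0,"wz": 0,"gripper": 255}
    - {"dx": 0,"dy": 0,"dz": 0,"wx": 0,"wy": 0,"wz": 0,"gripper": 255}

```text
time: 28.63
tool_pos: [0.4916, -0.018, 0.1]
ee_rot: [3.141, 0.609, -3.034]
wrist_force: [-5.3, -0.7, 2.0]
width: 0.0006
finger_force: 2.4
```

carry_out:
  deltas:
    - {"dx": -0.082,"dy": 0,"dz": 0.057,"wx": 0,"wy": 0,"wz": 0,"gripper": 255}
    - {"dx": 0,"dy": 0,"dz": 0,"wx": 0,"wy": 0,"wz": 0,"gripper": 255}

```text
time: 28.8
tool_pos: [0.4934, -0.0178, 0.0999]
ee_rot: [3.141, 0.608, -3.034]
wrist_force: [-7.9, -0.8, 4.5]
width: 0.0003
finger_force: 3.9
```

carry_out:
  deltas:
    - {"dx": -0.082,"dy": 0,"dz": 0.057,"wx": 0,"wy": 0,"wz": 0,"gripper": 255}
    - {"dx": 0,"dy": 0,"dz": 0,"wx": 0,"wy": 0,"wz": 0,"gripper": 255}

```text
time: 28.97
tool_pos: [0.4943, -0.0177, 0.0998]
ee_rot: [3.141, 0.606, -3.033]
wrist_force: [-21.1, -3.7, 14.7]
width: 0.0006
finger_force: 10.6
```

carry_out:
  deltas:
    - {"dx": -0.082,"dy": 0,"dz": 0.057,"wx": 0,"wy": 0,"wz": 0,"gripper": 255}
    - {"dx": 0,"dy": 0,"dz": 0,"wx": 0,"wy": 0,"wz": 0,"gripper": 255}

```text
time: 29.13
tool_pos: [0.495, -0.0176, 0.0998]
ee_rot: [-3.141, 0.603, -3.031]
wrist_force: [-36.7, -6.1, 25.5]
width: -0.0001
finger_force: 18.3
```

The force rose sharply to 37 N near the expected home position. I'll back away and check.

carry_out:
  deltas:
    - {"dx": 0.16,"dy": 0,"dz": -0.11,"wx": 0,"wy": 0,"wz": 0,"gripper": 255}
    - {"dx": 0.41,"dy": 0,"dz": -0.29,"wx": 0,"wy": 0,"wz": 0,"gripper": 255}
    - {"dx": 0.7,"dy": 0,"dz": -0.49,"wx": 0,"wy": 0,"wz": 0,"gripper": 255}
    - {"dx": 0.2,"dy": 0,"dz": -0.9,"wx": 0,"wy": 0,"wz": 0,"gripper": 255}
    - {"dx": 0.1,"dy": 0,"dz": -0.9,"wx": 0,"wy": 0,"wz": 0,"gripper": 255}
    - {"dx": 0.1,"dy": 0,"dz": -0.9,"wx": 0,"wy": 0,"wz": 0,"gripper": 255}
    - {"dx": 0.1,"dy": 0,"dz": -0.9,"wx": 0,"wy": 0,"wz": 0,"gripper": 255}
    - {"dx": 0,"dy": 0,"dz": 0,"wx": 0,"wy": 0,"wz": 0,"gripper": 255}
    - {"dx": 0,"dy": 0,"dz": 0,"wx": 0,"wy": 0,"wz": 0,"gripper": 255}

```text
time: 29.88
tool_pos: [0.4184, -0.0264, 0.1546]
ee_rot: [-3.141, 0.613, -3.035]
wrist_force: [-0.4, 0.0, 0.9]
width: 0.0004
finger_force: 0.0
```

```bash
python3 look.py
python3 - <<'E'
from h import *
from bench import robot
print(robot.get_obs()["wrist_force"])
c=json.load(open("w10.json")); im=cv2.imread("pics/w10.png"); H,S,V=cv2.split(cv2.cvtColor(im,cv2.COLOR_BGR2HSV))
for r in range(0,300,3):
    q=np.where((S[r,225:295]<40))[0]+225
    if len(q)>8: print(r,q.min(),q.max(),V[r,258],end="; ")
E
```

```text
rows 251 290
251 256 256; 254 257 258; 257 256 258; 260 256 258; 263 256 258; 266 256 258; 269 256 258; 272 256 258; 275 256 259; 278 256 259; 281 256 259; 284 256 258; 287 256 258; 290 256 258; 
col 257 above: [(217, np.uint8(15), np.uint8(5), np.uint8(105)), (219, np.uint8(0), np.uint8(0), np.uint8(94)), (221, np.uint8(110), np.uint8(15), np.uint8(51)), (223, np.uint8(50), np.uint8(21), np.uint8(36)), (225, np.uint8(40), np.uint8(18), np.uint8(43)), (227, np.uint8(135), np.uint8(12), np.uint8(41)), (229, np.uint8(30), np.uint8(6), np.uint8(43)), (231, np.uint8(120), np.uint8(12), np.uint8(42)), (233, np.uint8(53), np.uint8(25), np.uint8(41)), (235, np.uint8(102), np.uint8(34), np.uint8(37)), (237, np.uint8(135), np.uint8(26), np.uint8(40)), (239, np.uint8(120), np.uint8(30), np.uint8(42)), (241, np.uint8(60), np.uint8(13), np.uint8(40)), (243, np.uint8(150), np.uint8(13), np.uint8(39)), (245, np.uint8(30), np.uint8(6), np.uint8(44)), (247, np.uint8(30), np.uint8(12), np.uint8(43)), (249, np.uint8(130), np.uint8(22), np.uint8(35)), (251, np.uint8(111), np.uint8(83), np.uint8(40)), (253, np.uint8(107), np.uint8(133), np.uint8(48)), (255, np.uint8(105), np.uint8(154), np.uint8(73))]
[ 0.42530293 -0.01797086 -1.05524253]
216 241 274 109; 219 241 274 95; 222 241 274 39; 225 239 275 38; 228 238 276 42; 231 237 277 36; 234 237 277 37; 237 236 278 43; 240 236 278 39; 243 235 279 38; 246 234 279 42; 249 234 280 32; 252 233 280 40; 255 233 281 65; 258 232 282 63; 261 232 282 65; 264 231 283 60; 267 230 284 41; 270 230 284 60; 273 225 291 62; 276 230 291 65; 279 226 294 64; 282 226 292 66; 285 226 292 64; 288 225 293 69; 291 226 293 59; 294 227 294 65; 297 226 293 73;
```

carry_out:
  deltas:
    - {"dx": -0.56,"dy": 0,"dz": -0.22,"wx": 0,"wy": 0,"wz": 0,"gripper": 60}
    - {"dx": -0.56,"dy": 0,"dz": -0.22,"wx": 0,"wy": 0,"wz": 0,"gripper": 60}
    - {"dx": -0.56,"dy": 0,"dz": -0.22,"wx": 0,"wy": 0,"wz": 0,"gripper": 60}
    - {"dx": 0,"dy": 0,"dz": 0,"wx": 0,"wy": 0,"wz": 0,"gripper": 60}
    - {"dx": 0,"dy": 0,"dz": 0,"wx": 0,"wy": 0,"wz": 0,"gripper": 60}
    - {"dx": 0,"dy": 0,"dz": 0,"wx": 0,"wy": 0,"wz": 0,"gripper": 60}
    - {"dx": 0,"dy": 0,"dz": 0,"wx": 0,"wy": 0,"wz": 0,"gripper": 60}

```text
time: 30.52
tool_pos: [0.4371, -0.0237, 0.1819]
ee_rot: [3.139, 0.608, -3.036]
wrist_force: [-0.5, -0.2, 0.1]
width: 0.0435
finger_force: 0.0
```

```bash
python3 look.py | cut -c1-1200
python3 - <<'E'
from h import *
np.set_printoptions(precision=4,suppress=True)
c=json.load(open("w10.json")); im=cv2.imread("pics/w10.png"); H,S,V=cv2.split(cv2.cvtColor(im,cv2.COLOR_BGR2HSV))
for r in range(160,290,2):
    q=np.where((S[r,225:295]<40))[0]+225
    print(r,len(q),V[r,257],S[r,257],end="; ")
# predicted rows: button face at home / out, on axis of stapler with nose at batten
h=np.array([.9943,.107,0]); o=np.array([.680,.002,0])
for k,d in (("home",.126),("locked",.1275),("out",.138)):
    for z in (.013,.039): print(k,z,proj(c,o-d*h+[0,0,z]))
print("tail top",proj(c,o-.12*h+[0,0,.045]),"nose top",proj(c,o+[0,0,.037]))
E
```

```text
rows 208 265
208 242 271; 213 242 271; 218 243 270; 223 243 270; 228 243 270; 233 243 270; 238 244 269; 243 244 269; 248 244 270; 253 245 269; 258 245 269; 263 246 268; 
col 256 above: [(174, np.uint8(20), np.uint8(123), np.uint8(236)), (176, np.uint8(19), np.uint8(123), np.uint8(235)), (178, np.uint8(18), np.uint8(127), np.uint8(228)), (180, np.uint8(18), np.uint8(128), np.uint8(223)), (182, np.uint8(19), np.uint8(124), np.uint8(231)), (184, np.uint8(17), np.uint8(76), np.uint8(155)), (186, np.uint8(0), np.uint8(9), np.uint8(110)), (188, np.uint8(170), np.uint8(8), np.uint8(95)), (190, np.uint8(170), np.uint8(8), np.uint8(90)), (192, np.uint8(165), np.uint8(5), np.uint8(112)), (194, np.uint8(20), np.uint8(7), np.uint8(115)), (196, np.uint8(0), np.uint8(0), np.uint8(114)), (198, np.uint8(15), np.uint8(9), np.uint8(119)), (200, np.uint8(0), np.uint8(2), np.uint8(114)), (202, np.uint8(6), np.uint8(11), np.uint8(118)), (204, np.uint8(20), np.uint8(7), np.uint8(115)), (206, np.uint8(30), np.uint8(4), np.uint8(117)), (208, np.uint8(18), np.uint8(11), np.uint8(119)), (210, np.uint8(23), np
[... 591 characters left out ...]
4 184; 232 2 144 186; 234 1 131 183; 236 2 85 186; 238 3 108 182; 240 2 146 180; 242 1 145 185; 244 2 147 177; 246 3 142 185; 248 0 146 175; 250 1 143 184; 252 0 144 184; 254 0 144 184; 256 0 144 186; 258 1 145 186; 260 1 140 189; 262 0 143 177; 264 1 139 178; 266 3 94 43; 268 0 131 160; 270 0 171 169; 272 0 168 168; 274 0 165 172; 276 0 180 160; 278 0 147 130; 280 0 138 135; 282 0 216 130; 284 0 236 124; 286 0 232 125; 288 0 234 122; home 0.013 [[256.1121 189.5021]]
home 0.039 [[256.0849 210.774 ]]
locked 0.013 [[256.1106 188.54  ]]
locked 0.039 [[256.0831 209.8429]]
out 0.013 [[256.0991 181.59  ]]
out 0.039 [[256.0702 203.1051]]
tail top [[256.0854 219.6519]] nose top [[256.1974 267.2645]]
```

Run:
```python
from h import *
np.set_printoptions(precision=4,suppress=True)
c=json.load(open("w10.json")); im=cv2.imread("pics/w10.png"); V=cv2.cvtColor(im,cv2.COLOR_BGR2HSV)[...,2]; S=cv2.cvtColor(im,cv2.COLOR_BGR2HSV)[...,1]
print([(r,V[r,250:264].mean().round(),S[r,250:264].mean().round()) for r in range(184,222)])
print("face top",onz(c,[(257,209.7)],.039),"face bottom",onz(c,[(257,191)],.013),"nose",onz(c,[(257,266)],.037),"foot end",onz(c,[(257,191)],.006),onz(c,[(257,184.5)],.0))
```

```text
[(184, np.float64(147.0), np.float64(74.0)), (185, np.float64(114.0), np.float64(17.0)), (186, np.float64(107.0), np.float64(6.0)), (187, np.float64(105.0), np.float64(6.0)), (188, np.float64(95.0), np.float64(5.0)), (189, np.float64(73.0), np.float64(7.0)), (190, np.float64(81.0), np.float64(12.0)), (191, np.float64(103.0), np.float64(10.0)), (192, np.float64(112.0), np.float64(7.0)), (193, np.float64(113.0), np.float64(7.0)), (194, np.float64(113.0), np.float64(6.0)), (195, np.float64(114.0), np.float64(6.0)), (196, np.float64(115.0), np.float64(6.0)), (197, np.float64(118.0), np.float64(7.0)), (198, np.float64(118.0), np.float64(7.0)), (199, np.float64(116.0), np.float64(7.0)), (200, np.float64(114.0), np.float64(4.0)), (201, np.float64(115.0), np.float64(7.0)), (202, np.float64(115.0), np.float64(6.0)), (203, np.float64(117.0), np.float64(7.0)), (204, np.float64(117.0), np.float64(5.0)), (205, np.float64(118.0), np.float64(5.0)), (206, np.float64(118.0), np.float64(5.0)), (207, np.float64(119.0), np.float64(6.0)), (208, np.float64(120.0), np.float64(9.0)), (209, np.float64(130.0), np.float64(8.0)), (210, np.float64(144.0), np.float64(7.0)), (211, np.float64(151.0), np.float64(8.0)), (212, np.float64(141.0), np.float64(6.0)), (213, np.float64(112.0), np.float64(9.0)), (214, np.float64(82.0), np.float64(26.0)), (215, np.float64(86.0), np.float64(83.0)), (216, np.float64(105.0), np.float64(147.0)), (217, np.float64(117.0), np.float64(176.0)), (218, np.float64(128.0), np.float64(182.0)), (219, np.float64(141.0), np.float64(182.0)), (220, np.float64(149.0), np.float64(184.0)), (221, np.float64(148.0), np.float64(184.0))]
face top [[ 0.5529 -0.0108  0.039 ]] face bottom [[ 0.557  -0.0103  0.013 ]] nose [[0.6763 0.0026 0.037 ]] foot end [[ 0.5655 -0.0094  0.006 ]] [[ 0.5621 -0.0098  0.    ]]
```

The button face has advanced about 11–12 mm and now stands about 6 mm out of the tail, which is home. The nose has not moved from the batten (0.676 before and after). The gripper is clear of everything, so I'm handing in.

```bash
python3 -c "
from bench import robot
print(robot.get_obs()['time'],robot.close_job())"
```

```text
the job is handed in; nothing more can be done
30.5667 None
```

I handed the job in at 30.6 s: the mallet lies in the dabba, and the stapler stands nose-on against the middle of the batten with its button pressed home. I confirmed the button only by measurement: about 6 mm stands out of the tail, and the force rose sharply at the end of its travel.

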